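# Refit the filter plate of a bench-top powder extractor

### The arm

A 6-joint arm with a two-finger parallel gripper is mounted at the origin on the work surface. World frame = base frame: x ahead of the robot, y to its left, z up, the work surface at z = 0. Lengths are in m, angles in rad, forces in N, time in s.
With the tool pointing down it reaches from about 0.35 to 0.975 m from the base axis. Payload 17.4 kg.
Tool frame: the origin (TCP) lies on the centre line of the jaws, within the pads' length; the fingertips stand 14 mm ahead of it and the grasp point (between the pads) lies 5 mm behind it; y points along the fingers, z is the direction in which the jaws open and shut, and the axes are right-handed (so a half turn about y gives the same grasp; the last joint's range is limited). The gripper opens to 85 mm and grips with 20 to 120 N. Pads are 22 mm wide; open, the fingers measure 114 mm over their backs; the gripper's body (76 mm by 85 mm) begins 54 mm behind the grasp point. The pads swing forward as they close: fully open they stand 13 mm farther back than shut.
Start: joints at [1.226, 0.116, 1.442, -0, 1.584, -0.038], TCP at [0.204, 0.643, 0.245] pointing down, gripper open.
Joint ranges: [-2.83, 2.83], [-0.83, 2.19], [0.07, 2.5], [-1.14, 4.28], [0.01, 3], [-2.97, 2.97]. Speed limits (rad/s): [1.89, 1.89, 2.22, 3.14, 3.14, 3.14].

### API

Orientations are given as [roll, pitch, yaw] about the fixed x, y, z axes, in that order (R = Rz(yaw) Ry(pitch) Rx(roll)).
In Python, from plant import * gives the robot as it stands.
- The arm moves only by the tool move_arm, never from a script. Its argument "motion" is a list of rows, each a list of 2 entries, a list of its own where there are three numbers: the shift along the world's x, y, z in m, then the turn, a rotation vector about the world's x, y, z in rad. A call has 1 to 5 rows; each row shifts and turns the commanded pose from where the row before left it; what a row does not reach is not made up. A row lasts 1/10 s, in which the tool goes at most 50 mm and 8.59 degrees, less where a joint would pass 70% of its speed; a pose out of reach is approached as far as the arm can. A call with a gripper value outside its range is refused whole. "fingers" is the finger opening in m, from 0 to 0.0854, set as the call begins (left out, the last holds). The fingers move at their own pace and stop on an object; the grip force is fixed at half the most. Time passes only in rows, so rows that do not move let the fingers close. It gives the time, the measured TCP pose, the force and the opening at its end, in the units of the state.
- state(): the state, without advancing time (a new reading comes with each control period).
- grab_frame(name): name is "side" or "top"; returns a dict with "pixels" (400x640x3 uint8, red, green, blue), "z_map" (400x640 float32, m along the optical axis (not along the pixel's ray), 0 where there is no reading), "fov_y" (degrees; the focal length in pixels is half the picture's height over the tangent of half this angle, whatever the lens; pixels are square), "cx", "cy" (the principal point, pixels), "R" (3x3) and "t" (3): a world point X has camera coordinates R X + t. Camera axes: x right, y down, z forward; pixel columns grow to the right and rows downward; lengths in m; the calibration is good to about 2 mm. A picture is of the moment at which its call begins.
- job_done(): hands the job in, once; it reports no verdict.
The state is a dict: "clock": time; "joints": joint angles; "joint_velocities": joint speeds; "joint_torque": joint torques, N m; "tcp_pos": TCP position; "orientation": TCP orientation; "ft_force": force on the tool from outside, world axes, zero at the start; "wrist_torque": the same for the moment, N m; "width": finger opening in m.
Only numpy, scipy, OpenCV 4.12 (cv2) and the standard library are available. Lean on these libraries where they do the work, as an engineer would, in place of code of your own. Each camera call takes 0.05 s, during which the arm holds its last target.

### The job

Refit the metal filter plate with the blue handle in the sloping bay of the powder extractor: hook its thin edge fully under the metal lip at the low end of the bay while the opposite edge is still raised, then lower that edge gently, without letting it drop, until the plate lies flat in the bay. Then lock it by turning the blue turn-button at the top of the bay a quarter turn, all the way to its stop, so that its tongue covers the plate's upper edge, and let go. Leave the bottle, the beaker and the brush where they are.

Things in the scene. Friction and masses are not known exactly. Their poses are not given: they have to be found in the camera images.
- bay: open filter bay in the sloping face of the extractor, a light grey wedge-shaped machine facing the robot. Origin: low end of the bay, 50 mm above the bench, on the seat plane, midway across, at the inner face of the stop wall. x: up the slope (22 degrees) along the seat; y: across; z: square out of the seat. Space for the plate: x 0 to 148, y -84 to 84 mm, 12 mm deep (cheeks and upper deck at z = 12)
- lip_edge (a point): middle of the free edge of the aluminium lip across the low end of the bay, on its underside: bay x = 11, z = 10.5 mm. The lip covers bay x = 0 to 11 mm, its top is at z = 14.5 mm. The plate is too long to go in flat past the lip: its tongue goes under with the upper edge raised (15 to 20 degrees off the seat fits). Axes as the bay's
- extractor: the whole machine, fixed: 300 mm deep (x), 216 mm wide (y), 56 mm high in front, 138 mm at the back; origin in the middle of its underside, on the bench. Its x points from the low front to the back; the bay's origin is 132 mm from it along -x
- plate_handle (a point): centre of the blue handle bar of the loose filter plate (0.25 to 0.4 kg), lying flat beside the extractor, handle up. Axes: x from the thin tongue to the opposite (upper) edge, y along the bar, z out of the mesh face. Bar 12 mm thick (x), 90 long (y), 18 high, on two posts 76 mm apart; its centre is 35 mm above the plate's underside. Plate frame: 128 (x) by 160 (y) by 12 mm thick, centred under the bar
- plate: the whole filter plate, 144 mm long with its tongue; origin at the middle of its underside, half-way between the tongue's end and the upper edge, so 8 mm along -x from and 35 mm below the handle's centre. Same axes
- plate_tongue (a point): middle of the outer end of the plate's thin tongue, half-way through its thickness: 80 mm along -x from the handle's centre, 2.5 mm above the underside. The tongue is 5 mm thick, flush with the underside, 140 mm wide, and stands 16 mm out from the frame
- plate_top (a point): middle of the plate's upper edge (opposite the tongue), on the underside: 64 mm along +x from the handle's centre
- latch (a joint): angle of the blue turn-button, rad. 0 = open, its tongue across the slope towards the bay's +y, clear of the plate (starts at 0 to 0.2); 1.57 = closed against its stop, tongue pointing down the slope over the plate's upper edge. Grows counter-clockwise seen from above; stiff (0.05 N m), stays where it is left
- latch_grip (a point): centre of the turn-button's upright wing, on its pivot (parallel to the bay's z, at bay x = 172, y = 0), at bay z = 32 mm, 20 mm above the deck. Wing 14 mm thick (point x), 42 long (point y), 7 to 32 mm above the deck; under it the tongue, 14 mm wide, 2 to 7 mm above the deck, reaches 40 mm from the pivot towards point +y. Axes turn with the button
- bottle_mid (a point): middle of a white plastic bottle with a blue cap, 70 mm across, 145 mm high, standing on the bench; a bystander
- beaker_mid (a point): middle of a steel beaker, 76 mm across, 95 mm high, standing on the bench; a bystander
- brush_grip (a point): grip of a hand brush lying on the bench, about 200 mm long; a bystander
Things that resemble listed ones, but are neither listed nor needed, are in the scene too. Leave any brown, green or red look-alike of the plate alone.

How it is judged:
By the outcome, as a careful person would: the job done as asked, in the order asked, and still so for the second after the job is handed in, with the robot touching nothing.
It also fails if it takes over 56 s, if anything falls off the work surface, if the arm or the gripper's body presses on something with over 40 N, if the wrist force passes 120 N, or if a joint passes its speed limit or range.

## Working session

There is one attempt and no reset: what is moved stays moved. The work goes in short steps, Python scripts to look and compute and a tool call to move; the robot and the scene stay as the last step left them, time stands still between calls to the robot, and variables do not carry over. Pictures are saved under pics/ and viewed, and the job is handed in when it is done.

Besides the shell and the picture viewer there is one more tool, called after "Emit:" by a JSON object that holds its "method" and its "body". move_arm: Moves the arm, as the interface text tells. Its arguments: {"type":"object","properties":{"motion":{"type":"array","items":{"type":"array"}},"fingers":{"type":"number"}},"required":["motion"]}

```bash
mkdir -p pics; ls; python3 - <<'E'
from plant import *
import cv2, numpy as np
for n in ("side","top"):
    f=grab_frame(n)
    cv2.imwrite(f"pics/{n}0.png",f["pixels"][:,:,::-1])
    np.savez(f"/tmp/{n}0.npz",**f)
    print(n,f["fov_y"],f["cx"],f["cy"],np.round(f["R"],4).tolist(),np.round(f["t"],4), (f["z_map"]>0).mean())
print(state())
E
```

```text
pics
side 52.94807748413617 315.8307404119398 205.3734018234906 [[0.9841, -0.1774, -0.0102], [-0.1181, -0.61, -0.7836], [0.1328, 0.7723, -0.6212]] [-0.4603  0.068   1.3124] 0.99597265625
top 46.47262448138724 320.81962883358983 204.0422199058134 [[0.0043, -1.0, 0.0037], [-0.9986, -0.0045, -0.0533], [0.0533, -0.0035, -0.9986]] [-0.1306  0.4641  1.5427] 0.9960078125
{'clock': 0.1, 'joints': array([ 1.22620082e+00,  1.16450100e-01,  1.44222446e+00, -1.89587159e-05,
        1.58400136e+00, -3.78209897e-02]), 'joint_velocities': array([-0.00078744, -0.00118532,  0.00061908, -0.00042265,  0.00215751,
       -0.0003782 ]), 'joint_torque': array([ 2.03812328e-03, -7.33674502e+01, -6.33778310e+01, -3.18242064e-05,
        5.26758609e-03,  2.45111153e-05]), 'tcp_pos': array([0.20381146, 0.64332242, 0.2446117 ]), 'orientation': array([-1.57187954e+00,  2.20168346e-05, -3.06774767e-01]), 'ft_force': array([-0.37170746,  0.05397945, -0.24571067]), 'wrist_torque': array([-0.05559825, -0.00353315, -0.00553744]), 'width': 0.08518951861133607}
```

View pics/side0.png

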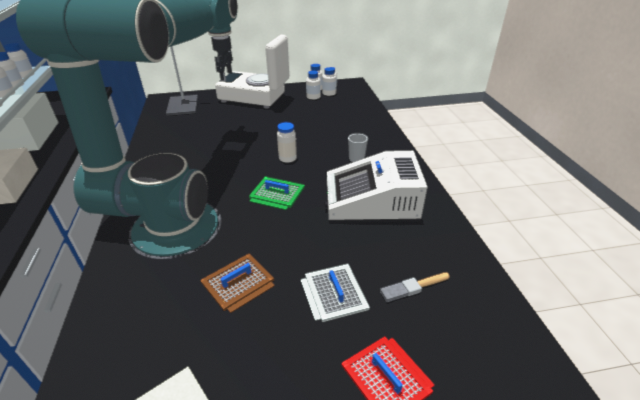

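View pics/top0.png

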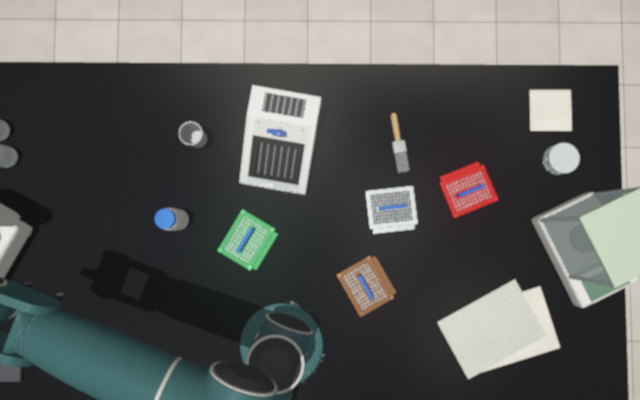

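Candidates for the plate: white/metal at top (391,209), red (468,190), brown (366,286), green (248,240). The metal one with the blue handle fits the description. I'll check it in a close crop and measure it.

```bash
cat > h.py <<'E'
import numpy as np, cv2
def load(n): return dict(np.load(n,allow_pickle=True))
def K(f): 
    return 200/np.tan(np.radians(float(f["fov_y"]))/2)
def cloud(f):
    F=K(f); z=f["z_map"]; v,u=np.mgrid[0:400,0:640]
    c=np.stack([(u-f["cx"])/F*z,(v-f["cy"])/F*z,z],-1)
    return (c-f["t"])@f["R"]
def proj(f,X):
    c=f["R"]@np.asarray(X)+f["t"]; F=K(f); return c[0]/c[2]*F+f["cx"],c[1]/c[2]*F+f["cy"]
def ray(f,u,v,h):
    d=f["R"].T@np.array([(u-f["cx"])/K(f),(v-f["cy"])/K(f),1.]); o=-f["R"].T@f["t"]
    return o+d*(h-o[2])/d[2]
def blue(f):
    hsv=cv2.cvtColor(f["pixels"],cv2.COLOR_RGB2HSV)
    return cv2.inRange(hsv,(100,110,60),(125,255,255))
def crop(f,x0,y0,x1,y1,name,s):
    cv2.imwrite(name,cv2.resize(f["pixels"][y0:y1,x0:x1,::-1],None,fx=s,fy=s,interpolation=cv2.INTER_CUBIC))
E
python3 - <<'E'
from h import *
T=load("/tmp/top0.npz");S=load("/tmp/side0.npz")
a=cv2.resize(T["pixels"][170:250,350:440,::-1],(450,400),interpolation=cv2.INTER_CUBIC)
b=cv2.resize(T["pixels"][80:200,230:330,::-1],(350,400),interpolation=cv2.INTER_CUBIC)
cv2.imwrite("pics/cropT.png",np.hstack([a,b]))
a=cv2.resize(S["pixels"][255:325,295:375,::-1],(400,350),interpolation=cv2.INTER_CUBIC)
b=cv2.resize(S["pixels"][145:230,320:432,::-1],(400,350),interpolation=cv2.INTER_CUBIC)
cv2.imwrite("pics/cropS.png",np.hstack([a,b]))
for n,f in (("top",T),("side",S)):
    m=blue(f); C=cloud(f)
    k,l,st,ce=cv2.connectedComponentsWithStats(m)
    for i in range(1,k):
        if st[i,4]>12:
            P=C[l==i]; print(n,st[i],ce[i].round(1),np.median(P,0).round(4),P[:,2].max().round(4))
E
```

```text
top [268 130  17   6  51] [276.8 132.1] [0.6766 0.0039 0.1536] 1.5657
top [458 185  26  11  62] [470.6 190.2] [ 0.5113 -0.6209  0.0425] 0.0479
top [380 204  26   6  71] [392.5 206.5] [ 0.4546 -0.3657  0.0431] 0.0533
top [153 207  22  23 370] [163.5 218.2] [0.4128 0.3523 0.1441] 1.5657
top [237 228  17  24 104] [245.  239.2] [0.3478 0.1187 0.0431] 0.0534
top [358 275  15  24  83] [365.5 286.4] [ 0.1949 -0.276   0.0431] 0.053
side [  0  14  43  52 899] [14.4 40.5] [-0.8202  1.2979  0.3134] 0.8638
side [  98   60   48   85 2173] [124.   91.8] [-0.5263  1.6734 -0.1986] 0.8638
side [309  64  11  14 116] [313.9  70.4] [0.6334 0.9504 0.1272] 0.8638
side [325  67  10   7  60] [329.4  70. ] [0.7115 0.9478 0.1279] 0.8638
side [ 38  75  20  17 175] [49.4 85.4] [-0.7733  1.2985  0.0271] 0.4919
side [277 121  18  12 166] [285.2 126.5] [0.4141 0.3447 0.1436] 0.1492
side [376 161   6  12  40] [378.6 166.9] [ 0.675  -0.014   0.1538] 0.8638
side [265 180  24  13 144] [276.5 185.1] [0.3464 0.1159 0.0383] 0.8638
side [ 48 205  36  66 287] [ 65.3 236.6] [-0.4904  0.2704 -0.2052] 0.8638
side [221 263  30  24 229] [235.4 273.6] [ 0.1939 -0.2797  0.0403] 0.8638
side [329 271  15  31 173] [336.3 285.3] [ 0.4556 -0.3728  0.0427] 0.0474
side [  0 272  50 121 780] [ 19.4 358.6] [-0.4899 -0.252  -0.2237] 0.8638
side [373 353  29  40 312] [387.2 372. ] [ 0.5119 -0.6315  0.0433] 0.8638
```

View pics/cropT.png

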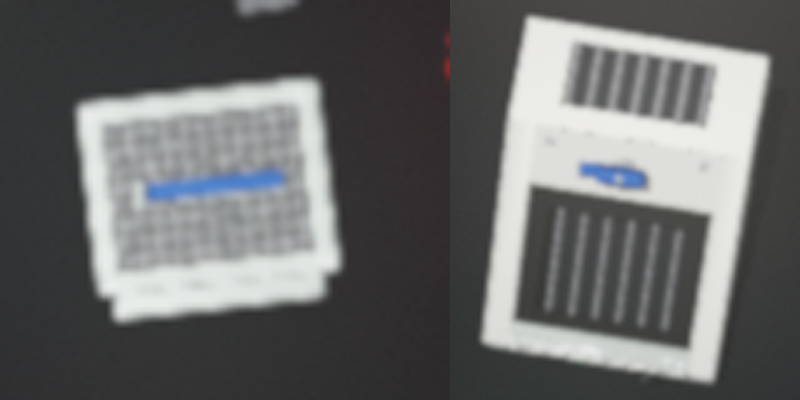

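View pics/cropS.png

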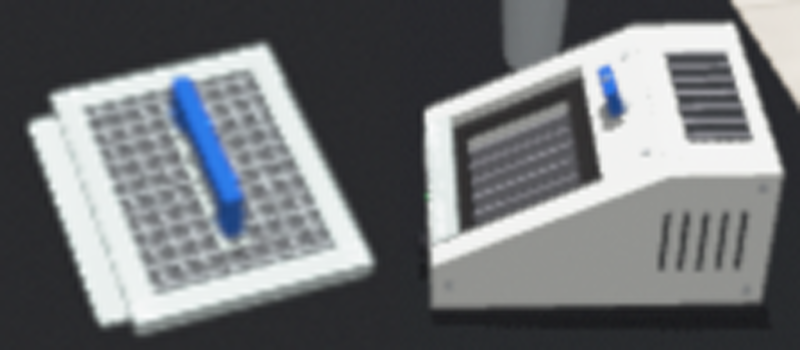

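```bash
python3 - <<'E'
from h import *
T=load("/tmp/top0.npz");S=load("/tmp/side0.npz")
for n,f,bx,bb in (("top",T,(350,170,440,250),(380,204,26,6)),("side",S,(295,255,375,325),(329,271,15,31))):
    m=np.zeros((400,640),np.uint8);x0,y0,x1,y1=bx
    g=f["pixels"].min(2); m[y0:y1,x0:x1]=(g[y0:y1,x0:x1]>110)*255
    m=cv2.morphologyEx(m,cv2.MORPH_CLOSE,np.ones((7,7)))
    c=max(cv2.findContours(m,0,1)[0],key=cv2.contourArea)
    P=np.array([ray(f,u,v,0.012)[:2] for u,v in c[:,0]],np.float32)*1000
    print(n,"plate rect",cv2.minAreaRect(P))
    b=blue(f); xx,yy,w,h=bb; k=np.zeros_like(b);k[yy:yy+h,xx:xx+w]=b[yy:yy+h,xx:xx+w]
    v,u=np.nonzero(k); Q=np.array([ray(f,a,c_,0.044 if n=="top" else .038)[:2] for a,c_ in zip(u,v)])
    U,s,V=np.linalg.svd(Q-Q.mean(0)); pr=(Q-Q.mean(0))@V[0]
    mid=Q.mean(0)+V[0]*(pr.max()+pr.min())/2
    print(" handle",Q.mean(0).round(4),mid.round(4),"axis deg",np.degrees(np.arctan2(V[0,1],V[0,0])).round(2),"len",np.ptp(pr).round(4))
# extractor
for n,f,bx in (("top",T,(230,75,335,205)),("side",S,(318,140,435,230))):
    C=cloud(f); x0,y0,x1,y1=bx
    P=C[y0:y1,x0:x1].reshape(-1,3); P=P[(P[:,2]>.04)&(P[:,2]<.16)]
    print(n,"z",P[:,2].min(),np.percentile(P[:,2],[1,50,99]), "rect",cv2.minAreaRect((P[:,:2]*1000).astype(np.float32)))
    # slope plane
    Q=P[(P[:,2]>.06)&(P[:,2]<.128)]
    best=None;rng=np.random.default_rng(0)
    for _ in range(400):
        p=Q[rng.choice(len(Q),3,False)];nn=np.cross(p[1]-p[0],p[2]-p[0]);L=np.linalg.norm(nn)
        if L<1e-4: continue
        nn/=L; nn*=np.sign(nn[2]) or 1
        if nn[2]<.8: continue
        k=(abs((Q-p[0])@nn)<.002)
        if best is None or k.sum()>best.sum(): best=k
    q=Q[best];U,s,V=np.linalg.svd(q-q.mean(0),full_matrices=False);nn=V[2]*np.sign(V[2][2])
    print(" plane",len(q),q.mean(0).round(4),nn.round(4),"tilt",np.degrees(np.arccos(nn[2])).round(2),"yaw",np.degrees(np.arctan2(-nn[1],-nn[0])).round(2))
E
```

```text
top plate rect ((447.79541015625, -363.8290100097656), (150.83236694335938, 165.73878479003906), 6.656800746917725)
 handle [ 0.4558 -0.3632] [ 0.4558 -0.3631] axis deg -82.28 len 0.0834
side plate rect ((448.31072998046875, -367.468994140625), (148.64923095703125, 168.0297393798828), 6.6167097091674805)
 handle [ 0.4561 -0.3717] [ 0.4562 -0.3722] axis deg -84.68 len 0.1058
top z 0.040003767426070536 [0.04172936 0.11584393 0.14858233] rect ((656.343994140625, 7.563056945800781), (217.9645233154297, 311.91741943359375), 80.18939208984375)
 plane 722 [0.6157 0.0219 0.098 ] [-0.3409  0.0726  0.9373] tilt 20.4 yaw -12.02
side z 0.04004099117423213 [0.04214409 0.09304671 0.14343495] rect ((677.946044921875, 107.16752624511719), (433.26519775390625, 306.9097595214844), 79.76116180419922)
 plane 565 [0.6122 0.0122 0.0973] [-0.3505  0.07    0.9339] tilt 20.94 yaw -11.3
```

```bash
cat >> h.py <<'E'
def bayframe(ox,oy,yaw):
    c,s=np.cos(yaw),np.sin(yaw); t=np.radians(22)
    Rz=np.array([[c,-s,0],[s,c,0],[0,0,1]]); Ry=np.array([[np.cos(t),0,-np.sin(t)],[0,1,0],[np.sin(t),0,np.cos(t)]])
    return Rz@Ry,np.array([ox,oy,.05])
def raybay(f,u,v,RB,oB,zb):
    d=f["R"].T@np.array([(u-f["cx"])/K(f),(v-f["cy"])/K(f),1.]); o=-f["R"].T@f["t"]
    n=RB[:,2]; p=o+d*((zb-(o-oB)@n)/(d@n)); return RB.T@(p-oB)
def rect(f,RB,oB,zb,x0,x1,y0,y1,s):  # px per mm; image row0 = x1 (up-slope), col0 = y1
    src=np.float32([[0,0],[(y1-y0)*s,0],[(y1-y0)*s,(x1-x0)*s],[0,(x1-x0)*s]])
    dst=np.float32([proj(f,oB+RB@np.array([x/1e3,y/1e3,zb])) for x,y in ((x1,y1),(x1,y0),(x0,y0),(x0,y1))])
    H=cv2.getPerspectiveTransform(dst,src)
    return cv2.warpPerspective(f["pixels"],H,(int((y1-y0)*s),int((x1-x0)*s)),flags=cv2.INTER_CUBIC)
E
python3 - <<'E'
from h import *
T=load("/tmp/top0.npz");S=load("/tmp/side0.npz")
RB,oB=bayframe(.526,.0305,np.radians(-9.8))
ims=[rect(f,RB,oB,.012,-40,200,-125,125,1.5) for f in (T,S)]
for im in ims:
    for x in (0,11,148): cv2.line(im,(0,int((200-x)*1.5)),(15,int((200-x)*1.5)),(255,0,0),1)
    for y in (-84,84,0,108,-108): cv2.line(im,(int((125-y)*1.5),0),(int((125-y)*1.5),12),(255,0,0),1)
cv2.imwrite("pics/rect.png",np.hstack(ims)[:,:,::-1])
for n,im in zip("TS",ims):
    g=cv2.cvtColor(im,cv2.COLOR_RGB2GRAY).astype(float)
    # lateral edges of opening, rows per x
    for y,lab in ((84,"L"),(-84,"R"),(108,"OL"),(-108,"OR")):
        pts=[]
        for x in range(25,140,5):
            r=cv2.GaussianBlur(g,(1,0+5),1)[int((200-x)*1.5)]; c=int((125-y)*1.5); w=18
            d=np.abs(np.diff(r[max(c-w,0):c+w])); 
            d=np.where(d>d.max()*.5,d,0); k=(d*np.arange(len(d))).sum()/d.sum()
            pts.append((x,125-(max(c-w,0)+k+1)/1.5))
        p=np.array(pts); fit=np.polyfit(p[:,0],p[:,1],1); r=p[:,1]-np.polyval(fit,p[:,0]); k=abs(r)<2.5
        fit=np.polyfit(p[k,0],p[k,1],1); print(n,lab,"y at x=70:",np.polyval(fit,70).round(2),"slope deg",np.degrees(fit[0]).round(2),k.sum())
E
```

```text
T L y at x=70: 80.19 slope deg 0.23 23
T R y at x=70: -83.29 slope deg -0.01 23
T OL y at x=70: 108.4 slope deg 0.01 23
T OR y at x=70: -111.85 slope deg -0.07 23
S L y at x=70: 77.63 slope deg 0.12 23
S R y at x=70: -87.46 slope deg 0.06 23
S OL y at x=70: 105.39 slope deg -0.14 23
S OR y at x=70: -113.81 slope deg 0.24 23
```

View pics/rect.png

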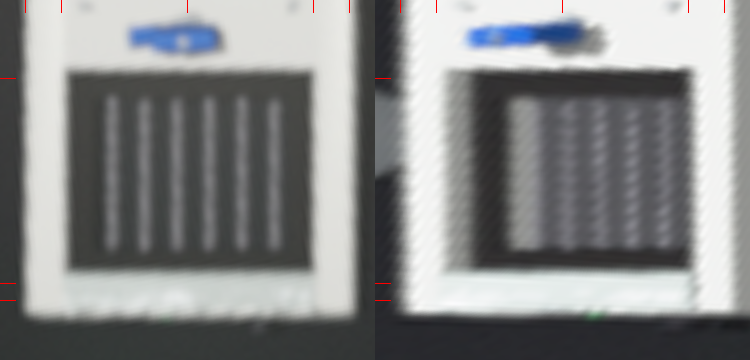

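```bash
cat > e.py <<'E'
from h import *
T=load("/tmp/top0.npz");S=load("/tmp/side0.npz")
def edge(g,axis,at,lo,hi,w,s=3,X1=200,Y1=125):
    pts=[]
    for q in range(lo,hi,4):
        r=g[int((X1-q)*s)] if axis=="y" else g[:,int((Y1-q)*s)]
        c=((Y1 if axis=="y" else X1)-at)*s; a=int(max(c-w*s,0)); b=int(c+w*s)
        d=np.abs(np.diff(r[a:b])); d=np.where(d>d.max()*.5,d,0); k=(d*np.arange(len(d))).sum()/d.sum()
        pts.append((q,(Y1 if axis=="y" else X1)-(a+k+1)/s))
    p=np.array(pts); m=np.median(p[:,1]); p=p[abs(p[:,1]-m)<3]; return np.round((p[:,1].mean()-at,np.degrees(np.polyfit(p[:,0],p[:,1],1)[0]),p[:,1].std()),2)
import sys
for ox,oy,yaw in eval(sys.argv[1]):
    RB,oB=bayframe(ox,oy,np.radians(yaw)); print(ox,oy,yaw)
    for n,f in (("T",T),("S",S)):
        g=cv2.cvtColor(rect(f,RB,oB,.012,-40,200,-125,125,3),cv2.COLOR_RGB2GRAY).astype(float); g=cv2.GaussianBlur(g,(9,9),2)
        gl=cv2.cvtColor(rect(f,RB,oB,.0145,-40,200,-125,125,3),cv2.COLOR_RGB2GRAY).astype(float); gl=cv2.GaussianBlur(gl,(9,9),2)
        print(n,"R",edge(g,"y",-84,25,135,7),"OL",edge(g,"y",108,25,135,7),"OR",edge(g,"y",-108,25,135,7),"L",edge(g,"y",84,25,135,7),"deck",edge(g,"x",148,-60,60,9),"lip",edge(gl,"x",11,-60,60,9),"front",edge(g,"x",-19.5,-60,60,9))
E
python3 e.py "[(.526,.0305,-9.8),(.532,.0295,-9.8),(.532,.0305,-9.8)]"
```

```text
0.526 0.0305 -9.8
T R [ 0.86 -0.    0.25] OL [0.56 0.04 0.29] OR [-3.4   0.07  0.13] L [-3.42  0.07  0.11] deck [ 4.6  -0.19  0.23] lip [ 7.16 -0.07  0.18] front [6.7  0.01 0.24]
S R [-2.94 -0.03  0.31] OL [-2.03 -0.42  0.56] OR [-4.49  0.03  0.3 ] L [-4.45  0.06  0.37] deck [ 5.73 -0.06  0.21] lip [7.36 0.03 0.14] front [ 7.83 -0.18  0.24]
0.532 0.0295 -9.8
T R [0.99 0.   0.23] OL [0.95 0.14 0.3 ] OR [-3.35  0.03  0.14] L [-3.16  0.11  0.11] deck [-1.16 -0.19  0.64] lip [ 2.67 -0.08  0.14] front [1.47 0.13 0.49]
S R [-0.17  0.41  0.41] OL [ 1.02 -0.17  0.59] OR [-2.44  0.08  0.57] L [-2.39  0.06  0.59] deck [-0.06 -0.04  0.45] lip [2.8  0.12 0.26] front [ 3.51 -0.28  0.51]
0.532 0.0305 -9.8
T R [-0.   -0.    0.23] OL [-0.05  0.12  0.3 ] OR [-3.92  0.03  0.16] L [-3.82  0.1   0.14] deck [-1.07 -0.18  0.56] lip [ 2.81 -0.08  0.17] front [1.64 0.14 0.49]
S R [-1.22  0.39  0.4 ] OL [ 0.04 -0.26  0.63] OR [-3.33  0.04  0.42] L [-3.12  0.03  0.45] deck [ 0.11 -0.02  0.43] lip [2.97 0.09 0.24] front [ 3.71 -0.28  0.51]
```

Crops show the metal plate with its tongue toward the robot (top ~(391,228)), yaw about +6.7°. The bay origin is about (0.533, 0.030, 0.05) with yaw −9.8°. Moving above the handle at about (0.456, −0.364).

Emit:
{"method": "move_arm", "body": {"motion": [[[0.016,-0.04,0],[0,0,-0.046]],[[0.016,-0.04,0],[0,0,-0.046]],[[0.016,-0.04,0],[0,0,-0.046]],[[0.016,-0.04,0],[0,0,-0.046]],[[0.016,-0.04,0],[0,0,-0.046]]], "fingers": 0.085}}

```text
clock: 0.6
tcp_pos: [0.2841, 0.4418, 0.2449]
orientation: [-1.571, -0.0, -0.538]
ft_force: [-0.1, -0.4, 0.1]
width: 0.0849
```

Emit:
{"method": "move_arm", "body": {"motion": [[[0.016,-0.04,0],[0,0,-0.046]],[[0.016,-0.04,0],[0,0,-0.046]],[[0.016,-0.04,0],[0,0,-0.046]],[[0.016,-0.04,0],[0,0,-0.046]],[[0.016,-0.04,0],[0,0,-0.046]]]}}

```text
clock: 1.1
tcp_pos: [0.364, 0.2418, 0.2452]
orientation: [-1.571, -0.0, -0.768]
ft_force: [0.5, -0.0, -0.8]
width: 0.085
```

Emit:
{"method": "move_arm", "body": {"motion": [[[0.006,-0.04,0],[0,0,-0.046]],[[0.006,-0.04,0],[0,0,-0.046]],[[0.006,-0.04,0],[0,0,-0.046]],[[0.006,-0.04,0],[0,0,-0.046]],[[0.006,-0.04,0],[0,0,-0.046]]]}}

```text
clock: 1.6
tcp_pos: [0.3936, 0.0419, 0.2452]
orientation: [-1.571, -0.0, -0.999]
ft_force: [1.9, -0.1, -0.4]
width: 0.0854
```

Emit:
{"method": "move_arm", "body": {"motion": [[[0.006,-0.04,0],[0,0,-0.046]],[[0.006,-0.04,0],[0,0,-0.046]],[[0.006,-0.04,0],[0,0,-0.046]],[[0.006,-0.04,0],[0,0,-0.046]],[[0.006,-0.04,0],[0,0,-0.046]]]}}

```text
clock: 2.1
tcp_pos: [0.4236, -0.1583, 0.2452]
orientation: [-1.571, -0.0, -1.229]
ft_force: [-0.2, 0.9, 0.6]
width: 0.0851
```

Emit:
{"method": "move_arm", "body": {"motion": [[[0.006,-0.04,-0.01],[0,0,-0.046]],[[0.006,-0.04,-0.01],[0,0,-0.046]],[[0.006,-0.04,-0.01],[0,0,-0.046]],[[0.006,-0.04,-0.01],[0,0,-0.046]],[[0.006,-0.04,-0.01],[0,0,-0.046]]]}}

```text
clock: 2.6
tcp_pos: [0.4537, -0.3582, 0.1945]
orientation: [-1.571, 0.0, -1.459]
ft_force: [1.3, -0.0, 0.6]
width: 0.0851
```

Emit:
{"method": "move_arm", "body": {"motion": [[[0.002,-0.006,-0.03],[0,0,0.005]],[[0,0,-0.03],[0,0,0]],[[0,0,-0.03],[0,0,0]],[[0,0,-0.02],[0,0,0]],[[0,0,0],[0,0,0]]]}}

```text
clock: 3.1
tcp_pos: [0.4546, -0.3615, 0.082]
orientation: [-1.574, 0.004, -1.452]
ft_force: [-0.6, 0.0, -0.5]
width: 0.0851
```

```bash
python3 - <<'E'
from plant import *
from h import *
ims=[]
for n,b in (("top",(340,160,440,250)),("side",(290,215,390,325))):
    f=grab_frame(n); ims.append(cv2.resize(f["pixels"][b[1]:b[3],b[0]:b[2],::-1],(400,400),interpolation=cv2.INTER_CUBIC))
cv2.imwrite("pics/pre.png",np.hstack(ims))
E
```

```text
(no output)
```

View pics/pre.png

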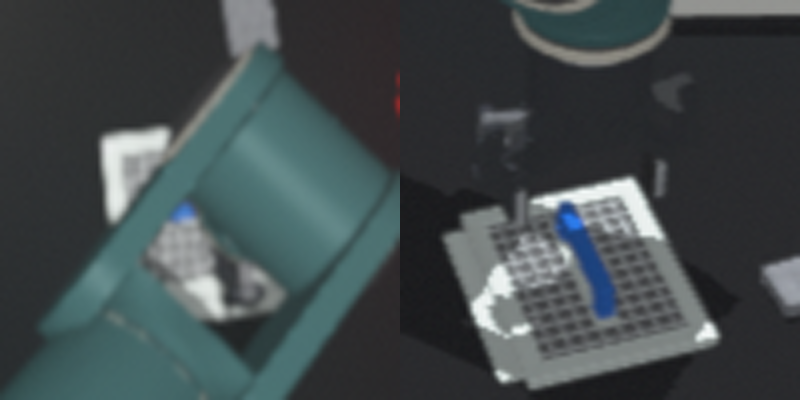

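Emit:
{"method": "move_arm", "body": {"motion": [[[0.001,-0.002,-0.015],[0,0,0]],[[0,0,-0.015],[0,0,0]],[[0,0,-0.01],[0,0,0]],[[0,0,-0.01],[0,0,0]],[[0,0,0],[0,0,0]]]}}

```text
clock: 3.7
tcp_pos: [0.4563, -0.364, 0.0335]
orientation: [-1.572, 0.002, -1.452]
ft_force: [0.3, -0.2, 0.1]
width: 0.085
```

Emit:
{"method": "move_arm", "body": {"motion": [[[0,0,0],[0,0,0]],[[0,0,0],[0,0,0]],[[0,0,0],[0,0,0]],[[0,0,0],[0,0,0]],[[0,0,0],[0,0,0]]], "fingers": 0.0}}

```text
clock: 4.2
tcp_pos: [0.4569, -0.3646, 0.0356]
orientation: [-1.571, -0.0, -1.452]
ft_force: [0.0, 0.0, 2.5]
width: 0.0118
```

Emit:
{"method": "move_arm", "body": {"motion": [[[0,0,0],[0,0,0]],[[0,0,0.005],[0,0,0]],[[0,0,0.01],[0,0,0]],[[0,0,0.015],[0,0,0]],[[0,0,0.02],[0,0,0]]]}}

```text
clock: 4.7
tcp_pos: [0.4567, -0.3643, 0.0863]
orientation: [-1.571, 0.001, -1.452]
ft_force: [0.1, -1.0, -2.1]
width: 0.0111
```

Emit:
{"method": "move_arm", "body": {"motion": [[[0,0,0.04],[0,0,0]],[[0,0,0.04],[0,0,0]],[[0,0,0.04],[0,0,0]],[[0,0,0.04],[0,0,0]],[[0,0,0],[0,0,0]]]}}

```text
clock: 5.2
tcp_pos: [0.4578, -0.3653, 0.253]
orientation: [-1.565, -0.007, -1.452]
ft_force: [0.4, -0.3, -2.4]
width: 0.0108
```

```bash
python3 - <<'E'
from plant import *
from h import *
s=state(); print(s["tcp_pos"],s["orientation"],s["ft_force"],s["width"],s["joints"].round(2),s["wrist_torque"])
f=grab_frame("side"); cv2.imwrite("pics/lift.png",f["pixels"][:,:,::-1])
E
```

```text
[ 0.45779542 -0.36529698  0.25301737] [-1.56463433 -0.00682869 -1.45179344] [ 0.4183234  -0.32864178 -2.37722622] 0.010842874229267068 [-0.72 -0.09  1.63 -0.    1.58 -0.84] [-0.02026003 -0.01489038  0.03578841]
```

View pics/lift.png

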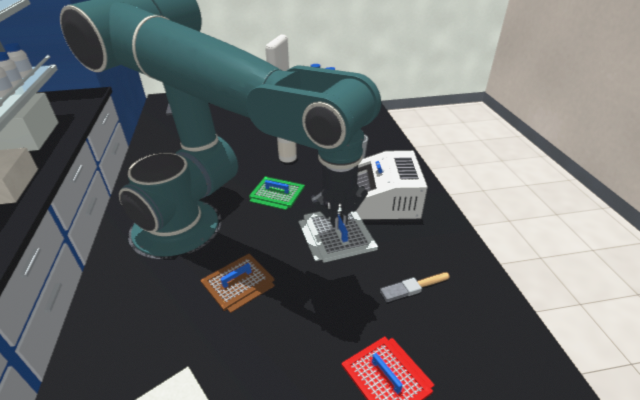

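```bash
cat > plan.py <<'E'
from h import *
from scipy.spatial.transform import Rotation as Ro
BAY=(.533,.030,np.radians(-9.8))
def Rtool(th):
    RB,oB=bayframe(*BAY); t=np.radians(th)
    px=RB@[np.cos(t),0,np.sin(t)]; pz=RB@[-np.sin(t),0,np.cos(t)]; py=RB[:,1]
    return np.c_[-py,-pz,px],px,py,pz
def target(P0,th,off=(0,0,0)): # P0 bay mm of tongue-end bottom; off: TCP minus handle in plate axes, mm
    RB,oB=bayframe(*BAY); R,px,py,pz=Rtool(th)
    h=oB+RB@(np.array(P0)/1e3)+.080*px+.035*pz
    return h+np.c_[px,py,pz]@(np.array(off)/1e3),R
def delta(s,p,R):
    R0=Ro.from_euler("xyz",s["orientation"]); return p-s["tcp_pos"],(Ro.from_matrix(R)*R0.inv()).as_rotvec()
E
python3 - <<'E'
from plant import *
from plan import *
s=state()
for P in ((40,0,45),(30,0,20),(1.5,0,.7)):
    p,R=target(P,17); d=delta(s,p,R); print(P,p.round(4),d[0].round(4),d[1].round(4),np.linalg.norm(d[1]).round(3))
E
```

```text
(40, 0, 45) [0.5925 0.0197 0.1843] [ 0.1351  0.3847 -0.0652] [-0.0137 -0.6791 -0.2775] 0.734
(30, 0, 20) [0.5926 0.0197 0.1573] [ 0.1352  0.3846 -0.0921] [-0.0137 -0.6791 -0.2775] 0.734
(1.5, 0, 0.7) [0.5737 0.023  0.1288] [ 0.1163  0.3879 -0.1207] [-0.0137 -0.6791 -0.2775] 0.734
```

Emit:
{"method": "move_arm", "body": {"motion": [[[0.009,0.0256,0],[-0.001,-0.0453,-0.0185]],[[0.009,0.0256,0],[-0.001,-0.0453,-0.0185]],[[0.009,0.0256,0],[-0.001,-0.0453,-0.0185]],[[0.009,0.0256,0],[-0.001,-0.0453,-0.0185]],[[0.009,0.0256,0],[-0.001,-0.0453,-0.0185]]]}}

```text
clock: 5.75
tcp_pos: [0.5016, -0.2353, 0.2443]
orientation: [-1.345, -0.02, -1.548]
ft_force: [0.1, 0.1, -2.1]
width: 0.0109
```

Emit:
{"method": "move_arm", "body": {"motion": [[[0.009,0.0256,0],[-0.001,-0.0453,-0.0185]],[[0.009,0.0256,0],[-0.001,-0.0453,-0.0185]],[[0.009,0.0256,0],[-0.001,-0.0453,-0.0185]],[[0.009,0.0256,0],[-0.001,-0.0453,-0.0185]],[[0.009,0.0256,0],[-0.001,-0.0453,-0.0185]]]}}

```text
clock: 6.25
tcp_pos: [0.5465, -0.1074, 0.2442]
orientation: [-1.118, -0.02, -1.646]
ft_force: [-0.2, 0.3, -2.6]
width: 0.0105
```

Emit:
{"method": "move_arm", "body": {"motion": [[[0.009,0.0256,0],[-0.001,-0.0453,-0.0185]],[[0.009,0.0256,0],[-0.001,-0.0453,-0.0185]],[[0.009,0.0256,0],[-0.001,-0.0453,-0.0185]],[[0.009,0.0256,0],[-0.001,-0.0453,-0.0185]],[[0.009,0.0256,0],[-0.001,-0.0453,-0.0185]]]}}

```text
clock: 6.75
tcp_pos: [0.5915, 0.0206, 0.2442]
orientation: [-0.893, 0.002, -1.74]
ft_force: [0.2, -0.7, -3.3]
width: 0.0105
```

Emit:
{"method": "move_arm", "body": {"motion": [[[0,0,0],[0,0,0]],[[0,0,0],[0,0,0]],[[0,0,0],[0,0,0]]]}}

```text
clock: 7.05
tcp_pos: [0.5916, 0.019, 0.2448]
orientation: [-0.895, 0.002, -1.74]
ft_force: [-0.1, -0.4, -3.1]
width: 0.0108
```

```bash
python3 - <<'E'
from plant import *
from plan import *
s=state(); print(s["joints"].round(2),s["ft_force"].round(2),s["wrist_torque"].round(3))
for P in ((40,0,45),(30,0,15)):
    p,R=target(P,17); d=delta(s,p,R); print(P,d[0].round(4),d[1].round(4))
S=grab_frame("side");T=grab_frame("top")
cv2.imwrite("pics/ab.png",np.hstack([cv2.resize(f["pixels"][b[1]:b[3],b[0]:b[2],::-1],(400,400),interpolation=cv2.INTER_CUBIC) for f,b in ((S,(300,80,440,220)),(T,(220,70,340,190)))]))
E
```

```text
[ 0.05 -0.44  2.03 -0.18  0.89  0.29] [-0.08 -0.41 -3.08] [ 0.068  0.595 -0.015]
(40, 0, 45) [ 0.0009  0.0008 -0.0605] [-0.0024 -0.0042 -0.0019]
(30, 0, 15) [ 0.0029  0.0004 -0.0921] [-0.0024 -0.0042 -0.0019]
```

View pics/ab.png

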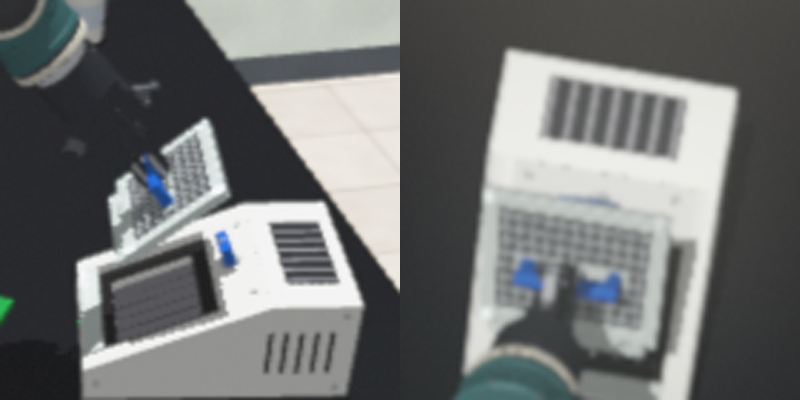

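Emit:
{"method": "move_arm", "body": {"motion": [[[0.001,0,-0.025],[-0.0024,-0.0042,-0.002]],[[0.001,0,-0.025],[0,0,0]],[[0.001,0,-0.02],[0,0,0]],[[0,0,-0.015],[0,0,0]],[[0,0,0],[0,0,0]]]}}

```text
clock: 7.65
tcp_pos: [0.5941, 0.0189, 0.1579]
orientation: [-0.892, -0.0, -1.743]
ft_force: [0.6, -1.0, -2.7]
width: 0.0107
```

```bash
cat > look.py <<'E'
from plant import *
from plan import *
import sys
n=sys.argv[1]
s=state(); print(s["clock"],s["tcp_pos"].round(4),s["orientation"].round(4),s["ft_force"].round(2),s["wrist_torque"].round(3),s["width"])
S=grab_frame("side");T=grab_frame("top")
np.savez("/tmp/S.npz",**S);np.savez("/tmp/T.npz",**T)
cv2.imwrite(f"pics/{n}.png",np.hstack([cv2.resize(f["pixels"][b[1]:b[3],b[0]:b[2],::-1],(400,400),interpolation=cv2.INTER_CUBIC) for f,b in ((S,(315,125,435,245)),(T,(225,80,335,190)))]))
E
python3 look.py d1
```

```text
7.65 [0.5941 0.0189 0.1579] [-8.9220e-01 -3.0000e-04 -1.7426e+00] [ 0.63 -1.05 -2.73] [0.056 0.646 0.022] 0.010658932156899985
```

View pics/d1.png

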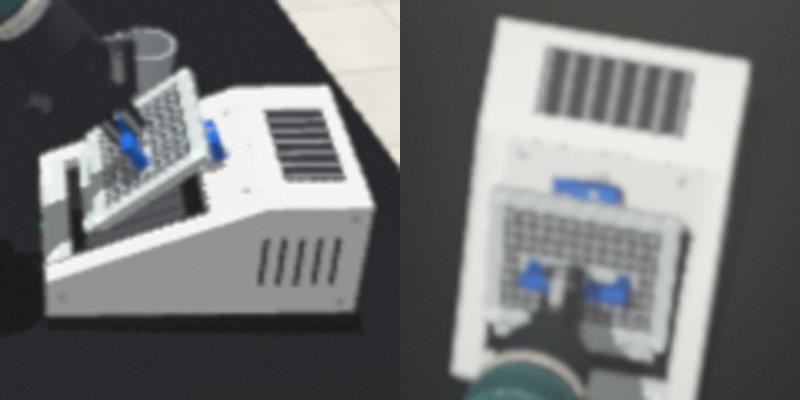

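```bash
cat > pm.py <<'E'
from plan import *
# measure plate edges relative to the TCP-assumed handle frame
def run(s,name):
    R=Ro.from_euler("xyz",s["orientation"]).as_matrix(); px,py,pz=R[:,2],-R[:,0],-R[:,1]
    RP=np.c_[px,py,pz]; o=np.array(s["tcp_pos"])-.035*pz
    T=load("/tmp/T.npz");S=load("/tmp/S.npz"); ims=[]
    for f in (T,S):
        im=rect(f,RP,o,.012,-100,90,-110,110,1.7)
        for x in (-80,-64,64): cv2.line(im,(0,int((90-x)*1.7)),(12,int((90-x)*1.7)),(255,0,0),1)
        for y in (80,-80,45,-45): cv2.line(im,(int((110-y)*1.7),0),(int((110-y)*1.7),10),(255,0,0),1)
        ims.append(im)
    cv2.imwrite(name,np.hstack(ims)[:,:,::-1])
if __name__=="__main__":
    import sys
    from plant import *
    run(state(),sys.argv[1])
E
python3 pm.py pics/pm1.png
```

```text
(no output)
```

View pics/pm1.png

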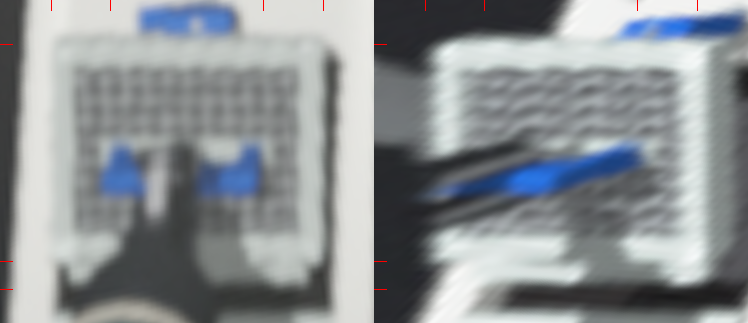

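```bash
cat > go.py <<'E'
from plant import *
from plan import *
import sys
s=state(); RB,oB=bayframe(*BAY)
print(s["tcp_pos"].round(4),"F bay",(RB.T@s["ft_force"]).round(2),"M",s["wrist_torque"].round(3))
off=(0,2,1)
R=Ro.from_euler("xyz",s["orientation"]).as_matrix(); px,py,pz=R[:,2],-R[:,0],-R[:,1]
P0=RB.T@(s["tcp_pos"]-np.c_[px,py,pz]@(np.array(off)/1e3)-.08*px-.035*pz-oB)*1e3
q=RB.T@px; print("now P0",P0.round(2),"theta",np.degrees(np.arctan2(q[2],q[0])).round(2),"yawerr",np.degrees(np.arctan2(q[1],q[0])).round(2), "roll", np.degrees(np.arcsin((RB.T@py)[2])).round(2))
for a in eval(sys.argv[1]):
    p,R=target(a[:3],a[3],off); d=delta(s,p,R); print(a,d[0].round(4),d[1].round(4))
E
python3 go.py "[(20,0,4,17),(20,0,0,17),(2,0,0.7,17)]"
```

```text
[0.5951 0.0192 0.1611] F bay [-1.85 -0.22 -0.67] M [0.029 0.582 0.019]
now P0 [34.17 -2.06 21.43] theta 17.1 yawerr -0.03 roll 0.02
(20, 0, 4, 17) [-0.006   0.0032 -0.0215] [-0.0001  0.0017  0.0003]
(20, 0, 0, 17) [-0.0046  0.0029 -0.0252] [-0.0001  0.0017  0.0003]
(2, 0, 0.7, 17) [-0.0213  0.0058 -0.0313] [-0.0001  0.0017  0.0003]
```

Emit:
{"method": "move_arm", "body": {"motion": [[[-0.002,0.001,-0.006],[0,0.0017,0]],[[-0.002,0.001,-0.006],[0,0,0]],[[-0.002,0.001,-0.005],[0,0,0]],[[0,0,-0.0045],[0,0,0]],[[0,0,0],[0,0,0]]]}}

```text
clock: 8.25
tcp_pos: [0.5889, 0.0228, 0.1389]
orientation: [-0.89, 0.001, -1.742]
ft_force: [-2.7, 2.5, 1.9]
width: 0.0109
```

```bash
python3 go.py "[(20,0,4,17),(20,0,0,17),(2,0,0.7,17)]"; python3 look.py d2
```

```text
[0.5889 0.0228 0.1389] F bay [-2.16  1.96  2.88] M [1.055 0.783 0.455]
now P0 [19.56  0.47  3.46] theta 17.0 yawerr -0.02 roll 0.05
(20, 0, 4, 17) [ 0.0001 -0.0004  0.0007] [-0.0008  0.0001 -0.0003]
(20, 0, 0, 17) [ 0.0016 -0.0007 -0.003 ] [-0.0008  0.0001 -0.0003]
(2, 0, 0.7, 17) [-0.0151  0.0022 -0.0091] [-0.0008  0.0001 -0.0003]
8.25 [0.5889 0.0228 0.1389] [-8.9010e-01  8.0000e-04 -1.7416e+00] [-2.7   2.45  1.87] [1.055 0.783 0.455] 0.010939292158292311
```

View pics/d2.png

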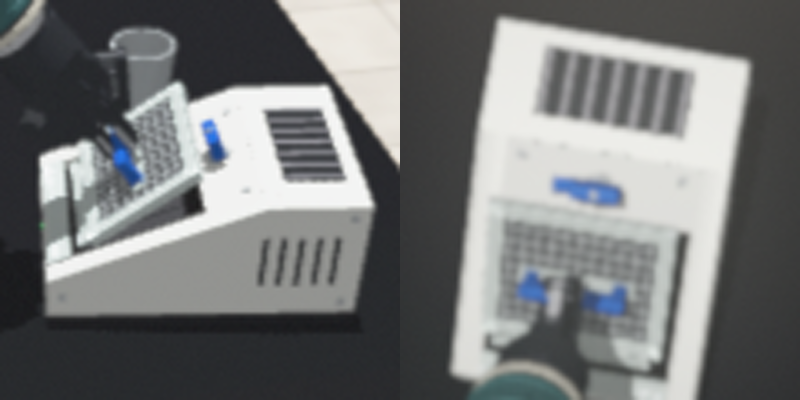

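```bash
python3 - <<'E'
from plan import *
T=load("/tmp/T.npz");S=load("/tmp/S.npz");RB,oB=bayframe(*BAY)
ims=[rect(f,RB,oB,.012,-20,165,-105,105,1.9) for f in (T,S)]
for im in ims:
    for x in (11,30,148): cv2.line(im,(0,int((165-x)*1.9)),(12,int((165-x)*1.9)),(255,0,0),1)
    for y in (84,-84,80,-80): cv2.line(im,(int((105-y)*1.9),0),(int((105-y)*1.9),10),(255,0,0),1)
cv2.imwrite("pics/bay2.png",np.hstack(ims)[:,:,::-1])
E
python3 pm.py pics/pm2.png
```

```text
(no output)
```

View pics/bay2.png

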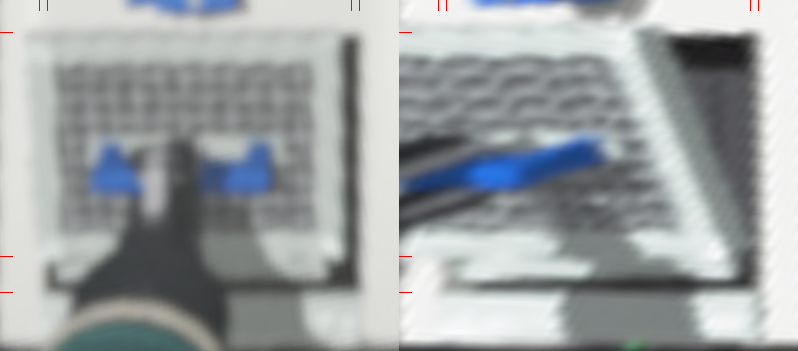

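View pics/pm2.png

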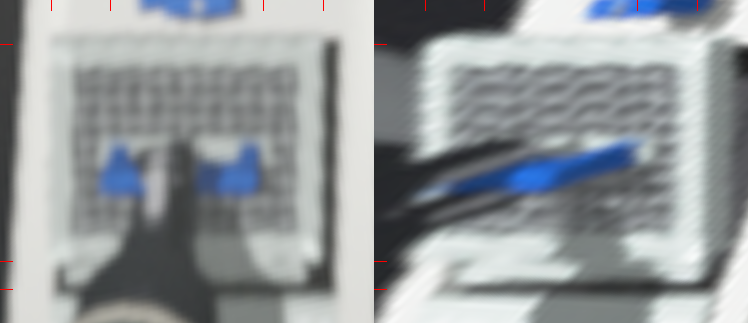

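Emit:
{"method": "move_arm", "body": {"motion": [[[0,0,0.006],[0,0,0]],[[0,0,0.004],[0,0,0]],[[0,0,0],[0,0,0]],[[0,0,0],[0,0,0]]]}}

```text
clock: 8.75
tcp_pos: [0.5889, 0.0224, 0.1489]
orientation: [-0.89, -0.0, -1.742]
ft_force: [0.5, -0.6, -3.2]
width: 0.0107
```

```bash
python3 go.py "[(20,0,4,17)]"; python3 look.py d3; cat > lat.py <<'E'
from plan import *
import sys
from plant import *
# numeric lateral edges of plate in plate frame (T view)
s=state();R=Ro.from_euler("xyz",s["orientation"]).as_matrix(); px,py,pz=R[:,2],-R[:,0],-R[:,1]
RP=np.c_[px,py,pz]; o=np.array(s["tcp_pos"])-.036*pz
g=cv2.cvtColor(rect(load("/tmp/T.npz"),RP,o,.012,-100,90,-110,110,3),cv2.COLOR_RGB2GRAY).astype(float)
g=cv2.GaussianBlur(g,(9,9),2)
for x0,x1 in ((-60,-40),(-40,0),(0,40)):
    r=g[int((90-x1)*3):int((90-x0)*3)].mean(0); d=np.diff(r)
    for lo,hi in ((70,90),(-90,-70),(55,70),(-70,-55)):
        a,b=int((110-hi)*3),int((110-lo)*3); k=a+np.argmax(abs(d[a:b])); print((x0,x1),(lo,hi),"y",round(110-(k+1)/3,1),"grad",d[k].round(1),end=" | ")
    print()
# handle bar blue extents
m=blue(load("/tmp/T.npz"))
v,u=np.nonzero(m[80:190,225:335]); u+=225;v+=80
P=np.array([raybay(load("/tmp/T.npz"),a,b,RP,np.array(s["tcp_pos"]),.009) for a,b in zip(u,v)])*1e3
P=P[abs(P[:,0])<15]; print("bar y range",P[:,1].min().round(1),P[:,1].max().round(1))
E
python3 lat.py
```

```text
[0.5889 0.0224 0.1489] F bay [-0.64 -0.52 -3.15] M [0.126 0.589 0.025]
now P0 [ 2.330e+01 -2.000e-02  1.279e+01] theta 16.98 yawerr 0.01 roll -0.0
(20, 0, 4, 17) [ 0.0002 -0.     -0.0094] [ 0.     -0.0003 -0.    ]
8.75 [0.5889 0.0224 0.1489] [-8.9040e-01 -1.0000e-04 -1.7418e+00] [ 0.49 -0.61 -3.16] [0.126 0.589 0.025] 0.010653475758881231
(-60, -40) (70, 90) y 70.0 grad -1.6 | (-60, -40) (-90, -70) y -87.0 grad 7.3 | (-60, -40) (55, 70) y 68.3 grad -1.7 | (-60, -40) (-70, -55) y -65.7 grad 1.5 | 
(-40, 0) (70, 90) y 70.0 grad -1.6 | (-40, 0) (-90, -70) y -87.7 grad 7.6 | (-40, 0) (55, 70) y 67.0 grad -3.0 | (-40, 0) (-70, -55) y -65.0 grad 3.4 | 
(0, 40) (70, 90) y 70.0 grad -1.8 | (0, 40) (-90, -70) y -88.3 grad 7.6 | (0, 40) (55, 70) y 67.3 grad -3.2 | (0, 40) (-70, -55) y -65.0 grad 3.2 | 
bar y range -44.9 41.7
```

View pics/d3.png

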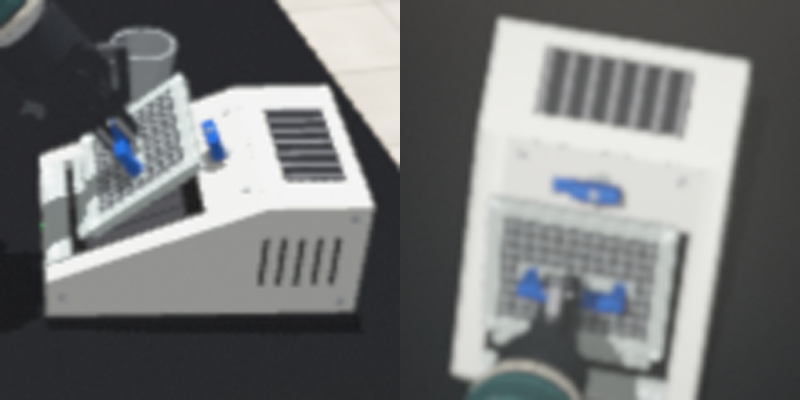

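Emit:
{"method": "move_arm", "body": {"motion": [[[-0.0004,-0.0022,0],[0,0,0]],[[0,0,-0.004],[0,0,0]],[[0,0,-0.003],[0,0,0]],[[0,0,-0.002],[0,0,0]],[[0,0,0],[0,0,0]]]}}

```text
clock: 9.35
tcp_pos: [0.5883, 0.0203, 0.1392]
orientation: [-0.891, -0.0, -1.742]
ft_force: [-0.1, -0.2, -3.2]
width: 0.0108
```

```bash
sed -i 's/off=(0,2,1)/off=(0,0,1)/' go.py; python3 go.py "[(20,0,0,17)]"
```

```text
[0.5883 0.0203 0.1392] F bay [-1.21 -0.16 -2.91] M [ 0.118  0.566 -0.007]
now P0 [19.39 -0.16  3.9 ] theta 16.93 yawerr 0.01 roll -0.0
(20, 0, 0, 17) [ 0.0019 -0.0002 -0.0033] [-0.0001 -0.0012 -0.0001]
```

Emit:
{"method": "move_arm", "body": {"motion": [[[0.0004,0,-0.0009],[0,0,0]],[[0.0004,0,-0.0009],[0,0,0]],[[0,0,0],[0,0,0]]]}}

```text
clock: 9.65
tcp_pos: [0.5893, 0.0203, 0.1379]
orientation: [-0.891, 0.0, -1.742]
ft_force: [-0.3, -0.5, -2.9]
width: 0.0109
```

Emit:
{"method": "move_arm", "body": {"motion": [[[0.0004,0,-0.0009],[0,0,0]],[[0,0,0],[0,0,0]]]}}

```text
clock: 9.85
tcp_pos: [0.5897, 0.0203, 0.137]
orientation: [-0.891, 0.0, -1.742]
ft_force: [0.5, 0.3, -2.5]
width: 0.0103
```

Emit:
{"method": "move_arm", "body": {"motion": [[[0.0004,0,-0.0009],[0,0,0]],[[0,0,0],[0,0,0]]]}}

```text
clock: 10.05
tcp_pos: [0.5901, 0.0203, 0.1361]
orientation: [-0.891, 0.0, -1.742]
ft_force: [0.7, 0.3, -3.0]
width: 0.0105
```

Emit:
{"method": "move_arm", "body": {"motion": [[[0.0004,0,-0.0009],[0,0,0]],[[0,0,0],[0,0,0]]]}}

```text
clock: 10.25
tcp_pos: [0.5906, 0.0203, 0.1355]
orientation: [-0.89, 0.0, -1.742]
ft_force: [-0.4, 0.7, -1.3]
width: 0.0108
```

Emit:
{"method": "move_arm", "body": {"motion": [[[0.0004,0,-0.0009],[0,0,0]],[[0,0,0],[0,0,0]]]}}

```text
clock: 10.45
tcp_pos: [0.5912, 0.0203, 0.135]
orientation: [-0.889, 0.0, -1.742]
ft_force: [-1.8, 0.1, 3.7]
width: 0.011
```

```bash
python3 go.py "[(2,0,0.7,17)]"; python3 look.py d4
```

```text
[0.5912 0.0203 0.135 ] F bay [-0.28 -0.23  4.12] M [-0.033  0.454 -0.023]
now P0 [20.62  0.33 -1.12] theta 17.04 yawerr 0.0 roll 0.01
(2, 0, 0.7, 17) [-0.0177  0.0027 -0.0053] [-0.0001  0.0007 -0.0002]
10.45 [0.5912 0.0203 0.135 ] [-8.8950e-01  2.0000e-04 -1.7417e+00] [-1.82  0.08  3.72] [-0.033  0.454 -0.023] 0.010993460192990802
```

View pics/d4.png

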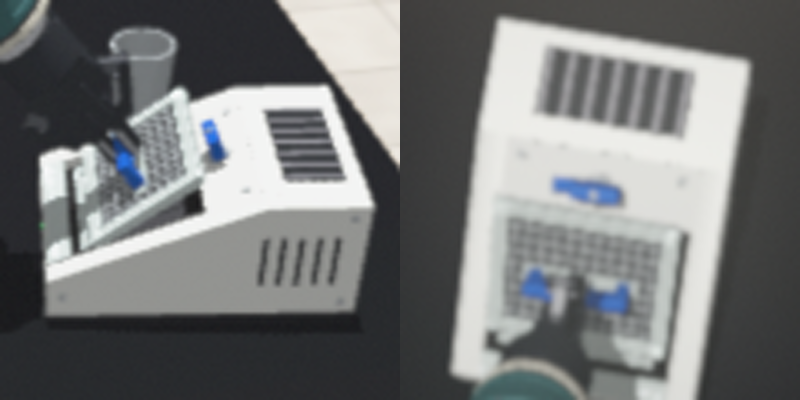

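Emit:
{"method": "move_arm", "body": {"motion": [[[-0.0005,0,0.0012],[0,0.0007,0]],[[0,0,0],[0,0,0]],[[-0.0027,0.0005,-0.0011],[0,0,0]],[[-0.0027,0.0005,-0.0011],[0,0,0]],[[0,0,0],[0,0,0]]]}}

```text
clock: 11.05
tcp_pos: [0.5844, 0.0213, 0.1329]
orientation: [-0.892, -0.0, -1.742]
ft_force: [-0.5, -0.1, -2.0]
width: 0.0106
```

```bash
python3 go.py "[(2,0,0.1,17)]"
```

```text
[0.5844 0.0213 0.1329] F bay [-1.14 -0.19 -1.65] M [ 0.011  0.79  -0.094]
now P0 [13.32  0.18 -0.4 ] theta 16.89 yawerr 0.01 roll -0.01
(2, 0, 0.1, 17) [-0.0107  0.0016 -0.0037] [-0.0001 -0.0019 -0.0001]
```

Emit:
{"method": "move_arm", "body": {"motion": [[[-0.002,0.0003,-0.0003],[0,0,0]],[[-0.0018,0.0003,-0.0007],[0,0,0]],[[0,0,0],[0,0,0]]]}}

```text
clock: 11.35
tcp_pos: [0.5808, 0.0219, 0.1321]
orientation: [-0.892, -0.0, -1.742]
ft_force: [-0.3, -0.3, -1.9]
width: 0.0112
```

Emit:
{"method": "move_arm", "body": {"motion": [[[-0.0018,0.0003,-0.0007],[0,0,0]],[[-0.0018,0.0003,-0.0007],[0,0,0]],[[0,0,0],[0,0,0]]]}}

```text
clock: 11.65
tcp_pos: [0.5773, 0.0225, 0.1308]
orientation: [-0.891, -0.0, -1.742]
ft_force: [-0.5, -0.1, -3.4]
width: 0.0107
```

```bash
python3 go.py "[(2,0,0.1,17)]"
```

```text
[0.5773 0.0225 0.1308] F bay [-1.67 -0.18 -2.99] M [0.079 0.6   0.041]
now P0 [5.91 0.19 0.37] theta 16.92 yawerr 0.01 roll 0.0
(2, 0, 0.1, 17) [-0.0036  0.0004 -0.0017] [-0.0002 -0.0013 -0.0001]
```

Emit:
{"method": "move_arm", "body": {"motion": [[[-0.0018,0.0003,-0.0008],[0,0,0]],[[-0.0009,0.0001,-0.0004],[0,0,0]],[[0,0,0],[0,0,0]]]}}

```text
clock: 11.95
tcp_pos: [0.5747, 0.0229, 0.1297]
orientation: [-0.891, -0.0, -1.742]
ft_force: [-0.6, -0.1, -2.6]
width: 0.0106
```

Emit:
{"method": "move_arm", "body": {"motion": [[[-0.0009,0.0001,-0.0004],[0,0,0]],[[0,0,0],[0,0,0]]]}}

```text
clock: 12.15
tcp_pos: [0.5739, 0.023, 0.1294]
orientation: [-0.891, -0.0, -1.742]
ft_force: [-0.2, -1.0, -2.9]
width: 0.0108
```

Emit:
{"method": "move_arm", "body": {"motion": [[[-0.0009,0.0001,-0.0004],[0,0,0]],[[0,0,0],[0,0,0]]]}}

```text
clock: 12.35
tcp_pos: [0.5731, 0.0231, 0.1291]
orientation: [-0.891, 0.0, -1.742]
ft_force: [0.2, -0.1, -2.8]
width: 0.0107
```

```bash
python3 go.py "[(2,0,0.1,17)]"
```

```text
[0.5731 0.0231 0.1291] F bay [-0.83 -0.03 -2.69] M [ 0.162  0.579 -0.011]
now P0 [1.31 0.01 0.35] theta 16.95 yawerr 0.01 roll 0.0
(2, 0, 0.1, 17) [ 0.0007 -0.0001  0.0001] [-0.0002 -0.0009 -0.0002]
```

Still free; continuing to feel for the stop wall.

Emit:
{"method": "move_arm", "body": {"motion": [[[-0.0009,0.0001,-0.0004],[0,0,0]],[[0,0,0],[0,0,0]]]}}

```text
clock: 12.55
tcp_pos: [0.5725, 0.0233, 0.1292]
orientation: [-0.89, 0.0, -1.741]
ft_force: [3.9, -0.2, -0.5]
width: 0.011
```

Emit:
{"method": "move_arm", "body": {"motion": [[[-0.0009,0.0001,-0.0004],[0,0,0]],[[0,0,0],[0,0,0]]]}}

```text
clock: 12.75
tcp_pos: [0.572, 0.0233, 0.1295]
orientation: [-0.888, 0.0, -1.741]
ft_force: [6.6, -0.5, 1.1]
width: 0.0109
```

Emit:
{"method": "move_arm", "body": {"motion": [[[-0.0009,0.0001,-0.0004],[0,0,0]],[[0,0,0],[0,0,0]]]}}

```text
clock: 12.95
tcp_pos: [0.5715, 0.0234, 0.1297]
orientation: [-0.887, 0.001, -1.741]
ft_force: [8.5, -0.3, 2.6]
width: 0.0103
```

```bash
python3 go.py "[(2,0,0.1,17)]"; python3 look.py d5
```

```text
[0.5715 0.0234 0.1297] F bay [ 8.81  1.2  -0.73] M [-0.239 -1.529  0.126]
now P0 [0.28 0.11 1.26] theta 17.18 yawerr 0.01 roll 0.05
(2, 0, 0.1, 17) [ 0.0022 -0.0005 -0.0005] [-0.0001  0.0031 -0.0006]
12.95 [0.5715 0.0234 0.1297] [-8.8700e-01  6.0000e-04 -1.7412e+00] [ 8.52 -0.26  2.62] [-0.239 -1.529  0.126] 0.010290283332706896
```

View pics/d5.png

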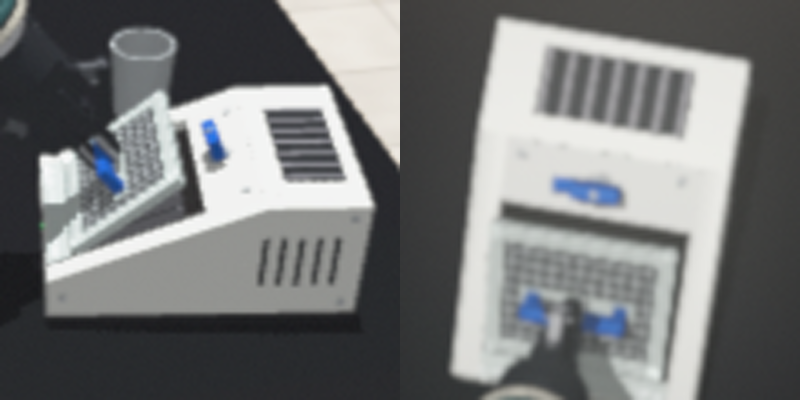

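Emit:
{"method": "move_arm", "body": {"motion": [[[0.0027,-0.0004,0.001],[0,0,0]],[[0,0,0],[0,0,0]],[[0,0,0],[0,0,0]]]}}

```text
clock: 13.35
tcp_pos: [0.573, 0.023, 0.1287]
orientation: [-0.891, -0.0, -1.742]
ft_force: [1.3, 0.7, -0.5]
width: 0.0107
```

```bash
python3 go.py "[(1.5,0,0.2,14),(1.5,0,0.2,11),(1.5,0,0.2,8),(1.5,0,0.2,5)]"
```

```text
[0.573  0.023  0.1287] F bay [ 0.92  0.88 -0.89] M [0.042 0.167 0.096]
now P0 [ 1.11 -0.12  0.02] theta 16.93 yawerr 0.01 roll -0.0
(1.5, 0, 0.2, 14) [ 0.0042 -0.0006 -0.0018] [ 0.0087  0.0503 -0.0001]
(1.5, 0, 0.2, 11) [ 0.0081 -0.0013 -0.0042] [ 1.770e-02  1.019e-01 -1.000e-04]
(1.5, 0, 0.2, 8) [ 0.0118 -0.0019 -0.0068] [ 2.660e-02  1.535e-01 -1.000e-04]
(1.5, 0, 0.2, 5) [ 0.0154 -0.0026 -0.0096] [ 3.550e-02  2.051e-01 -1.000e-04]
```

Emit:
{"method": "move_arm", "body": {"motion": [[[0.0014,-0.0002,-0.0005],[0.003,0.017,0]],[[0.0014,-0.0002,-0.0006],[0.003,0.017,0]],[[0.0014,-0.0002,-0.0007],[0.003,0.017,0]],[[0.0013,-0.0002,-0.0008],[0.003,0.017,0]],[[0,0,0],[0,0,0]]]}}

```text
clock: 13.85
tcp_pos: [0.5789, 0.0221, 0.1261]
orientation: [-0.962, 0.0, -1.742]
ft_force: [-0.6, -0.1, -2.2]
width: 0.0107
```

```bash
python3 go.py "[(1.5,0,0.2,11),(1.5,0,0.2,8),(1.5,0,0.2,5)]"
```

```text
[0.5789 0.0221 0.1261] F bay [-1.31 -0.21 -1.83] M [ 0.123  0.477 -0.014]
now P0 [1.71 0.02 0.15] theta 12.9 yawerr -0.01 roll 0.01
(1.5, 0, 0.2, 11) [ 0.0022 -0.0004 -0.0016] [0.0055 0.0327 0.0001]
(1.5, 0, 0.2, 8) [ 0.006  -0.001  -0.0042] [0.0144 0.0843 0.0001]
(1.5, 0, 0.2, 5) [ 0.0096 -0.0017 -0.0069] [2.330e-02 1.359e-01 1.000e-04]
```

Emit:
{"method": "move_arm", "body": {"motion": [[[0.0012,-0.0002,-0.0008],[0.003,0.017,0]],[[0.0012,-0.0002,-0.0008],[0.003,0.017,0]],[[0.0012,-0.0002,-0.0008],[0.003,0.017,0]],[[0.0012,-0.0002,-0.0009],[0.003,0.017,0]],[[0.0012,-0.0002,-0.0009],[0.003,0.017,0]]]}}

```text
clock: 14.35
tcp_pos: [0.5847, 0.0212, 0.1219]
orientation: [-1.048, 0.001, -1.742]
ft_force: [0.7, 0.2, -3.3]
width: 0.0107
```

Emit:
{"method": "move_arm", "body": {"motion": [[[0.0012,-0.0002,-0.0009],[0.003,0.017,0]],[[0.0012,-0.0002,-0.0009],[0.003,0.017,0]],[[0.0012,-0.0002,-0.0009],[0.003,0.017,0]],[[0,0,0],[0,0,0]]]}}

```text
clock: 14.75
tcp_pos: [0.5885, 0.0205, 0.1193]
orientation: [-1.099, 0.001, -1.742]
ft_force: [-0.4, -0.3, -3.0]
width: 0.0104
```

```bash
python3 go.py "[(1.8,0,0.0,3),(1.8,0,-0.2,1),(1.8,0,-.5,0)]";python3 look.py d6
```

```text
[0.5885 0.0205 0.1193] F bay [-1.45 -0.33 -2.68] M [0.087 0.387 0.032]
now P0 [1.62 0.13 0.3 ] theta 5.01 yawerr -0.03 roll 0.04
(1.8, 0, 0.0, 3) [ 0.0026 -0.0005 -0.0022] [0.0052 0.0348 0.0001]
(1.8, 0, -0.2, 1) [ 0.0049 -0.0009 -0.0044] [0.0112 0.0692 0.0002]
(1.8, 0, -0.5, 0) [ 0.0061 -0.0011 -0.0057] [0.0142 0.0864 0.0002]
14.75 [0.5885 0.0205 0.1193] [-1.0993e+00  8.0000e-04 -1.7420e+00] [-0.4  -0.27 -3.03] [0.087 0.387 0.032] 0.010356749539836143
```

View pics/d6.png

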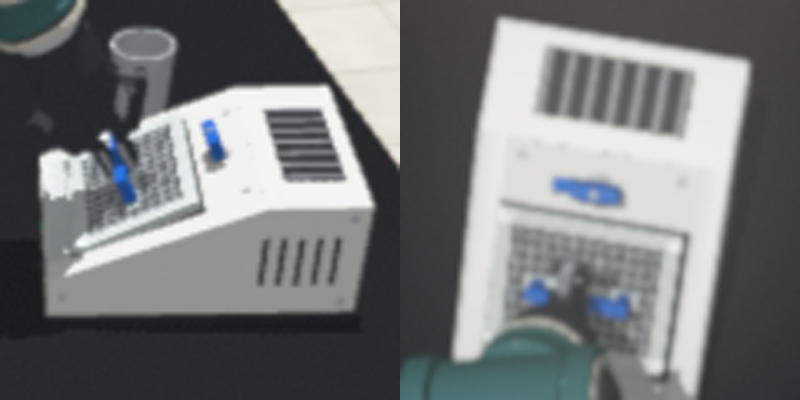

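Emit:
{"method": "move_arm", "body": {"motion": [[[0.0013,-0.0002,-0.0011],[0.003,0.0174,0]],[[0.0013,-0.0002,-0.0011],[0.003,0.0174,0]],[[0,0,0],[0,0,0]]]}}

```text
clock: 15.15
tcp_pos: [0.5911, 0.0201, 0.1172]
orientation: [-1.135, 0.001, -1.742]
ft_force: [0.1, 0.1, -3.3]
width: 0.011
```

Emit:
{"method": "move_arm", "body": {"motion": [[[0.0011,-0.0002,-0.0011],[0.003,0.0174,0]],[[0,0,0],[0,0,0]]]}}

```text
clock: 15.35
tcp_pos: [0.5921, 0.0199, 0.1159]
orientation: [-1.152, 0.001, -1.742]
ft_force: [-0.2, -0.7, -2.2]
width: 0.0107
```

Emit:
{"method": "move_arm", "body": {"motion": [[[0.0011,-0.0002,-0.0011],[0.003,0.0174,0]],[[0,0,0],[0,0,0]]]}}

```text
clock: 15.55
tcp_pos: [0.5932, 0.0198, 0.1149]
orientation: [-1.17, 0.001, -1.742]
ft_force: [-0.1, 0.4, -3.0]
width: 0.0106
```

```bash
python3 go.py "[(1.8,0,-.5,0),(1.8,0,-.8,0)]"
```

```text
[0.5932 0.0198 0.1149] F bay [-1.25  0.43 -2.75] M [0.105 0.417 0.004]
now P0 [ 1.55  0.21 -0.04] theta 0.97 yawerr -0.02 roll 0.04
(1.8, 0, -0.5, 0) [ 0.0014 -0.0004 -0.0014] [0.0021 0.0169 0.0001]
(1.8, 0, -0.8, 0) [ 0.0015 -0.0004 -0.0016] [0.0021 0.0169 0.0001]
```

Emit:
{"method": "move_arm", "body": {"motion": [[[0.0007,-0.0002,-0.0007],[0.001,0.0085,0]],[[0.0007,-0.0002,-0.0007],[0.001,0.0085,0]],[[0,0,0],[0,0,0]]]}}

```text
clock: 15.85
tcp_pos: [0.5943, 0.0195, 0.1138]
orientation: [-1.187, -0.0, -1.742]
ft_force: [-8.0, 1.8, 4.0]
width: 0.0107
```

Emit:
{"method": "move_arm", "body": {"motion": [[[0.0002,0,-0.0005],[0,0,0]],[[0,0,0],[0,0,0]]]}}

```text
clock: 16.05
tcp_pos: [0.5943, 0.0195, 0.1138]
orientation: [-1.187, -0.0, -1.742]
ft_force: [-15.4, 2.0, 11.3]
width: 0.0106
```

```bash
python3 go.py "[(1.8,0,-.5,0),(1.8,0,-1,0)]"
```

```text
[0.5943 0.0195 0.1138] F bay [-10.21  -0.63  16.26] M [ 0.036  1.773 -0.207]
now P0 [ 1.61  0.05 -0.13] theta -0.0 yawerr 0.0 roll -0.01
(1.8, 0, -0.5, 0) [ 0.0003 -0.0001 -0.0003] [ 0.0002 -0.0001  0.0001]
(1.8, 0, -1, 0) [ 0.0005 -0.0001 -0.0007] [ 0.0002 -0.0001  0.0001]
```

Emit:
{"method": "move_arm", "body": {"motion": [[[-0.0006,0.0001,-0.0001],[0,0,0]],[[0,0,0],[0,0,0]]]}}

```text
clock: 16.25
tcp_pos: [0.5943, 0.0195, 0.1138]
orientation: [-1.185, -0.0, -1.742]
ft_force: [-6.7, 0.4, 7.5]
width: 0.0109
```

```bash
python3 go.py "[(1.8,0,-.5,0),(1.8,0,-1,0)]"; python3 look.py d7; python3 pm.py pics/pm7.png
```

```text
[0.5943 0.0195 0.1138] F bay [-3.38 -0.7   9.41] M [-0.131  0.616 -0.121]
now P0 [ 1.63  0.06 -0.24] theta 0.1 yawerr 0.0 roll -0.0
(1.8, 0, -0.5, 0) [ 0.0003 -0.0001 -0.0003] [ 0.0004  0.0017 -0.    ]
(1.8, 0, -1, 0) [ 0.0005 -0.0002 -0.0007] [ 0.0004  0.0017 -0.    ]
16.25 [0.5943 0.0195 0.1138] [-1.1851e+00 -1.0000e-04 -1.7418e+00] [-6.69  0.44  7.46] [-0.131  0.616 -0.121] 0.01090211117730521
```

View pics/d7.png

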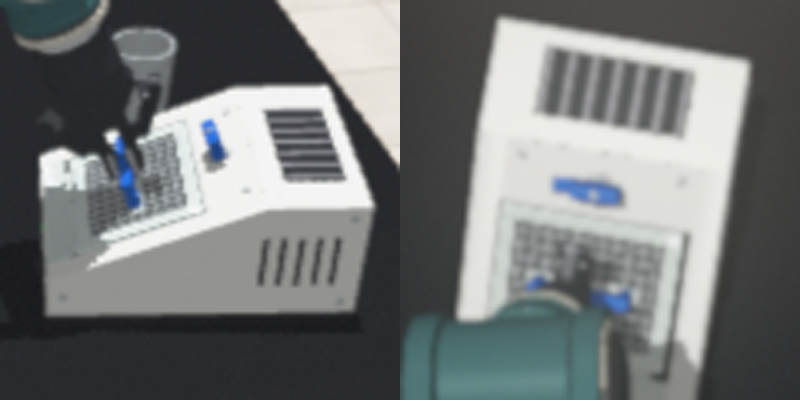

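View pics/pm7.png

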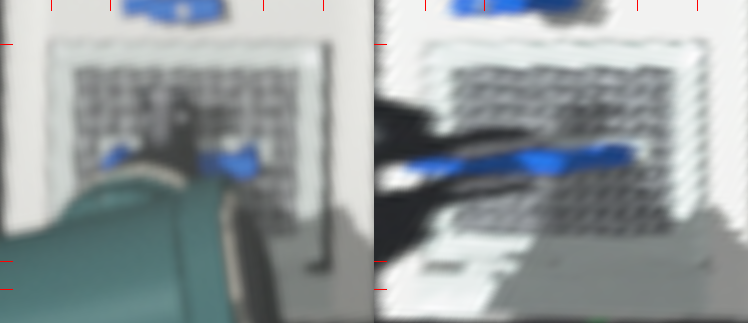

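Emit:
{"method": "move_arm", "body": {"motion": [[[-0.0003,0,0.0001],[0,0,0]],[[0,0,0],[0,0,0]],[[0,0,0],[0,0,0]]]}}

```text
clock: 16.65
tcp_pos: [0.5941, 0.0195, 0.1138]
orientation: [-1.185, 0.0, -1.742]
ft_force: [-0.9, 0.8, 7.0]
width: 0.0111
```

Emit:
{"method": "move_arm", "body": {"motion": [[[0,0,0],[0,0,0]],[[0,0,0],[0,0,0]],[[0,0,0],[0,0,0]],[[0,0,0],[0,0,0]],[[0,0,0],[0,0,0]]], "fingers": 0.045}}

```text
clock: 17.15
tcp_pos: [0.5936, 0.0195, 0.1129]
orientation: [-1.186, -0.0, -1.742]
ft_force: [-0.8, 0.6, 0.0]
width: 0.0449
```

```bash
python3 go.py "[(1.8,0,30,0)]"; python3 look.py d8
```

```text
[0.5936 0.0195 0.1129] F bay [-0.79  0.46  0.36] M [-0.053  0.162  0.033]
now P0 [ 0.62 -0.06 -0.79] theta 0.03 yawerr 0.0 roll -0.01
(1.8, 0, 30, 0) [-0.0102  0.0018  0.029 ] [0.0003 0.0005 0.0001]
17.15 [0.5936 0.0195 0.1129] [-1.1863e+00 -2.0000e-04 -1.7419e+00] [-0.78  0.6   0.04] [-0.053  0.162  0.033] 0.044916426437278244
```

View pics/d8.png

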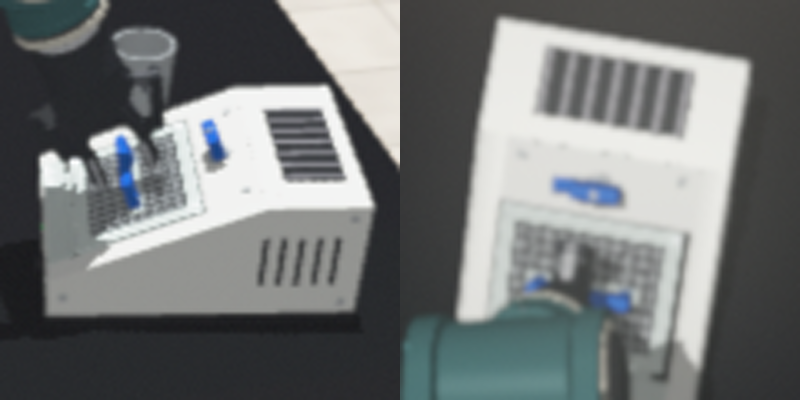

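Emit:
{"method": "move_arm", "body": {"motion": [[[-0.0044,0.0008,0.0111],[0,0,0]],[[-0.0044,0.0008,0.0111],[0,0,0]],[[-0.0044,0.0008,0.0111],[0,0,0]],[[-0.0044,0.0008,0.0111],[0,0,0]],[[-0.0044,0.0008,0.0111],[0,0,0]]], "fingers": 0.06}}

```text
clock: 17.75
tcp_pos: [0.5713, 0.0236, 0.17]
orientation: [-1.185, -0.0, -1.742]
ft_force: [-0.4, -0.1, 0.1]
width: 0.0603
```

```bash
python3 look.py d9; python3 - <<'E'
from plan import *
RB,oB=bayframe(*BAY)
for n,fn in (("T0","/tmp/top0.npz"),("S0","/tmp/side0.npz"),("T","/tmp/T.npz"),("S","/tmp/S.npz")):
    f=load(fn)
    m=blue(f); v,u=np.nonzero(m); 
    for zb in (.044,.019):
        P=np.array([raybay(f,a,b,RB,oB,zb) for a,b in zip(u,v)])*1e3
        P=P[(abs(P[:,0]-172)<60)&(abs(P[:,1])<75)&(P[:,0]>130)]
        if len(P)<8: print(n,"none");continue
        U,s,V=np.linalg.svd(P-P.mean(0)); ax=V[0]*np.sign(V[0][1])
        print(n,zb,len(P),P.mean(0).round(1),"y",P[:,1].min().round(1),P[:,1].max().round(1),"x",P[:,0].min().round(1),P[:,0].max().round(1),"angle",np.degrees(np.arctan2(-ax[0],ax[1])).round(1))
from plant import *
s=state(); p=oB+RB@[.172,0,.033]; print("dTCP",(p-s["tcp_pos"]).round(4),"tcp bay",(RB.T@(s["tcp_pos"]-oB)*1e3).round(1))
E
```

```text
17.75 [0.5713 0.0236 0.17  ] [-1.1853 -0.     -1.7418] [-0.4  -0.15  0.15] [0.024 0.188 0.036] 0.060331987885533525
T0 0.044 51 [174.2   2.2  44. ] y -20.5 29.6 x 167.3 180.0 angle -1.3
T0 0.019 51 [169.3   5.4  19. ] y -17.7 33.3 x 162.2 175.1 angle -1.3
S0 0.044 40 [173.9 -21.3  44. ] y -53.2 14.3 x 168.4 179.6 angle 1.6
S0 0.019 40 [171.3  15.9  19. ] y -17.1 52.7 x 165.6 177.1 angle 1.6
T 0.044 50 [174.3   2.2  44. ] y -20.5 29.6 x 167.3 180.0 angle -1.3
T 0.019 50 [169.3   5.3  19. ] y -17.7 33.3 x 162.2 175.1 angle -1.3
S 0.044 40 [173.9 -21.3  44. ] y -53.2 14.3 x 168.4 179.6 angle 1.6
S 0.019 40 [171.3  15.9  19. ] y -17.1 52.7 x 165.6 177.1 angle 1.6
dTCP [ 0.1061 -0.0187 -0.026 ] tcp bay [81.8  0.4 97.4]
```

View pics/d9.png

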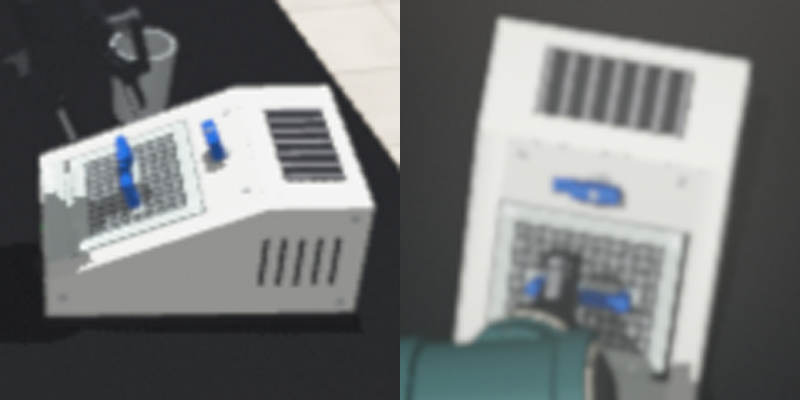

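Emit:
{"method": "move_arm", "body": {"motion": [[[0.0166,-0.0029,0.0068],[0,0,0]],[[0.0166,-0.0029,0.0068],[0,0,0]],[[0.0166,-0.0029,0.0068],[0,0,0]],[[0.0166,-0.0029,0.0068],[0,0,0]],[[0.0168,-0.0032,0.0068],[0,0,0]]]}}

```text
clock: 18.35
tcp_pos: [0.6555, 0.0086, 0.2022]
orientation: [-1.187, -0.0, -1.742]
ft_force: [0.0, 0.2, 0.3]
width: 0.0596
```

Emit:
{"method": "move_arm", "body": {"motion": [[[0.0037,-0.0006,-0.0093],[0,0,0]],[[0.0037,-0.0006,-0.0093],[0,0,0]],[[0.0037,-0.0006,-0.0093],[0,0,0]],[[0,0,0],[0,0,0]]]}}

```text
clock: 18.75
tcp_pos: [0.6651, 0.0069, 0.1718]
orientation: [-1.189, -0.001, -1.742]
ft_force: [-0.1, -0.3, -0.6]
width: 0.0601
```

```bash
python3 look.py e1; python3 - <<'E'
from plan import *
from plant import *
RB,oB=bayframe(*BAY); s=state(); p=oB+RB@[.173,0,.033]; print("dTCP",(p-s["tcp_pos"]).round(4),"tcp bay",(RB.T@(s["tcp_pos"]-oB)*1e3).round(1),s["joints"].round(2))
E
```

```text
18.75 [0.6651 0.0069 0.1718] [-1.1894e+00 -7.0000e-04 -1.7418e+00] [-0.13 -0.35 -0.61] [ 0.07   0.195 -0.027] 0.06005217570010768
dTCP [ 0.0134 -0.0022 -0.0286] tcp bay [ 1.712e+02 -1.000e-01  6.460e+01] [-0.   -0.09  1.79 -0.07  1.06  0.19]
```

View pics/e1.png

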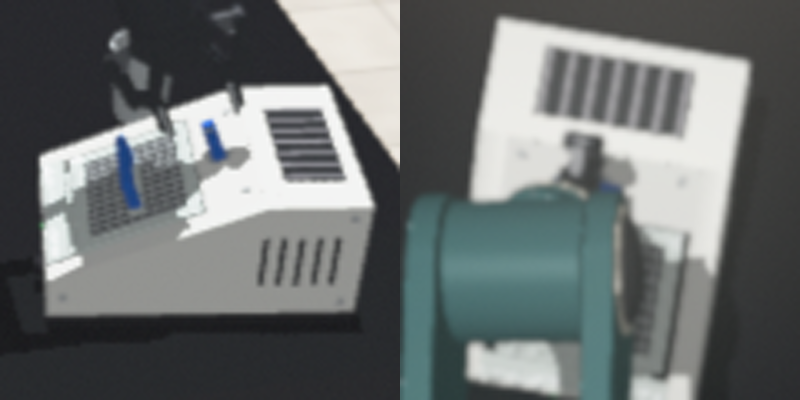

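Fingers straddle the wing (side crop: fingertips at (165,125) and (235,95), wing at (212,140)). Descending and gripping.

Emit:
{"method": "move_arm", "body": {"motion": [[[0.005,-0.0008,-0.01],[0,0,0]],[[0.005,-0.0008,-0.01],[0,0,0]],[[0.0034,-0.0006,-0.0085],[0,0,0]],[[0,0,0],[0,0,0]]]}}

```text
clock: 19.25
tcp_pos: [0.6791, 0.0046, 0.1439]
orientation: [-1.189, -0.001, -1.742]
ft_force: [0.2, 0.9, -0.5]
width: 0.06
```

Emit:
{"method": "move_arm", "body": {"motion": [[[0,0,0],[0,0,0]],[[0,0,0],[0,0,0]],[[0,0,0],[0,0,0]],[[0,0,0],[0,0,0]],[[0,0,0],[0,0,0]]], "fingers": 0.0}}

```text
clock: 19.75
tcp_pos: [0.6775, 0.0053, 0.1461]
orientation: [-1.191, -0.0, -1.742]
ft_force: [-29.2, 4.7, 11.9]
width: 0.013
```

```bash
python3 look.py e2; python3 - <<'E'
from plan import *
from plant import *
RB,oB=bayframe(*BAY); s=state(); print("tcp bay",(RB.T@(s["tcp_pos"]-oB)*1e3).round(1),"F",(RB.T@s["ft_force"]).round(1))
E
```

```text
19.75 [0.6775 0.0053 0.1461] [-1.1906e+00 -1.0000e-04 -1.7418e+00] [-29.18   4.7   11.94] [0.651 3.781 0.009] 0.01304216950256099
tcp bay [171.9   0.2  34.1] F [-22.4   0.4  21.4]
```

View pics/e2.png

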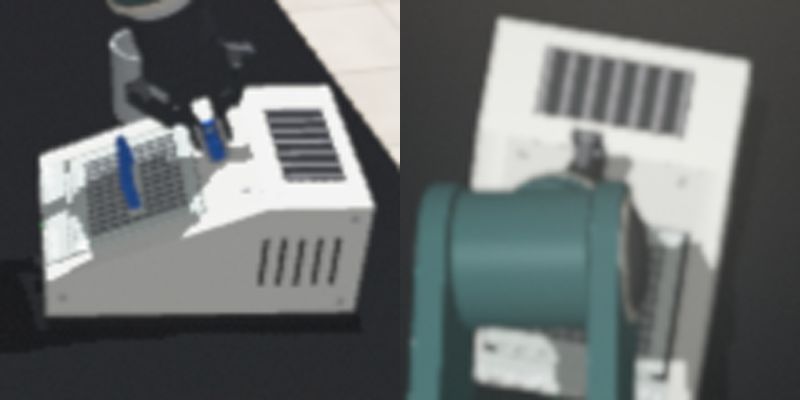

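Emit:
{"method": "move_arm", "body": {"motion": [[[-0.0019,0.0003,0.0008],[0,0,0]],[[0,0,0],[0,0,0]]]}}

```text
clock: 20.05
tcp_pos: [0.6771, 0.0053, 0.1462]
orientation: [-1.187, 0.0, -1.742]
ft_force: [4.5, 2.4, -9.3]
width: 0.0128
```

```bash
cat > lt.py <<'E'
from plan import *
from plant import *
RB,oB=bayframe(*BAY); s=state(); print("tcp bay",(RB.T@(s["tcp_pos"]-oB)*1e3).round(1),"F",(RB.T@s["ft_force"]).round(1),"M",(RB.T@s["wrist_torque"]).round(2),s["width"],s["clock"])
j=RB.T@Ro.from_euler("xyz",s["orientation"]).as_matrix(); print("jaw angle",np.degrees(np.arctan2(j[1,2],j[0,2])).round(2),"tilt",j[2,:].round(3),s["joints"].round(2))
E
python3 lt.py
```

```text
tcp bay [171.6   0.2  34.4] F [  0.2   3.2 -10.1] M [ 0.51 -0.09  0.04] 0.012836444931456617 20.05
jaw angle 0.01 tilt [-0. -1.  0.] [-0.   -0.04  1.8  -0.07  1.01  0.19]
```

Emit:
{"method": "move_arm", "body": {"motion": [[[0,0,0],[-0.0295,0.0051,0.0742]],[[0,0,0],[-0.0295,0.0051,0.0742]],[[0,0,0],[-0.0295,0.0051,0.0742]],[[0,0,0],[-0.0295,0.0051,0.0742]],[[0,0,0],[-0.0295,0.0051,0.0742]]]}}

```text
clock: 20.55
tcp_pos: [0.6764, 0.0053, 0.1458]
orientation: [-1.217, -0.146, -1.365]
ft_force: [-8.7, 1.7, -2.9]
width: 0.013
```

```bash
python3 lt.py
```

```text
tcp bay [1.708e+02 1.000e-01 3.430e+01] F [-9.3  0.2  0.6] M [ 0.15  1.68 -0.04] 0.012960556989925147 20.55
jaw angle 23.11 tilt [-0.001 -1.    -0.002] [-0.   -0.04  1.8  -0.07  1.01 -0.21]
```

Emit:
{"method": "move_arm", "body": {"motion": [[[-0.0005,0,-0.0002],[-0.0295,0.0051,0.0742]],[[0,0,0],[-0.0295,0.0051,0.0742]],[[0,0,0],[-0.0295,0.0051,0.0742]],[[0,0,0],[-0.0295,0.0051,0.0742]],[[0,0,0],[-0.0295,0.0051,0.0742]]]}}

```text
clock: 21.05
tcp_pos: [0.6755, 0.005, 0.1454]
orientation: [-1.3, -0.271, -0.975]
ft_force: [-12.9, -1.1, -1.4]
width: 0.0128
```

Emit:
{"method": "move_arm", "body": {"motion": [[[0,0,0],[-0.0295,0.0051,0.0742]],[[0,0,0],[-0.0295,0.0051,0.0742]],[[0,0,0],[-0.0295,0.0051,0.0742]],[[0,0,0],[-0.0295,0.0051,0.0742]],[[0,0,0],[-0.0295,0.0051,0.0742]]]}}

```text
clock: 21.55
tcp_pos: [0.6749, 0.0043, 0.1452]
orientation: [-1.43, -0.353, -0.564]
ft_force: [-21.1, -7.3, 0.0]
width: 0.0131
```

```bash
python3 lt.py
```

```text
tcp bay [169.4  -1.2  34.2] F [-18.1 -10.8   7.4] M [-1.62  3.04 -0.09] 0.01309457519446769 21.55
jaw angle 68.96 tilt [-0.005 -1.    -0.003] [-0.01 -0.04  1.8  -0.07  1.01 -1.01]
```

Emit:
{"method": "move_arm", "body": {"motion": [[[-0.0012,-0.0005,-0.0003],[0,0,0]],[[0,0,0],[-0.0295,0.0051,0.0742]],[[0,0,0],[-0.0295,0.0051,0.0742]],[[0,0,0],[-0.0295,0.0051,0.0742]],[[0,0,0],[0,0,0]]]}}

```text
clock: 22.05
tcp_pos: [0.6745, 0.0037, 0.1452]
orientation: [-1.521, -0.377, -0.308]
ft_force: [-9.4, -6.1, -4.6]
width: 0.0125
```

```bash
python3 lt.py
```

```text
tcp bay [169.1  -1.8  34.3] F [-9.3 -7.6 -1.2] M [-1.21  1.55  0.07] 0.01248483453400043 22.05
jaw angle 82.69 tilt [-0.003 -1.    -0.001] [-0.01 -0.05  1.8  -0.07  1.01 -1.25]
```

Emit:
{"method": "move_arm", "body": {"motion": [[[-0.0004,-0.0003,0],[-0.015,0.0026,0.038]],[[0,0,0],[-0.015,0.0026,0.038]],[[0,0,0],[0,0,0]]]}}

```text
clock: 22.35
tcp_pos: [0.6744, 0.0035, 0.1452]
orientation: [-1.552, -0.381, -0.222]
ft_force: [-4.2, -5.9, -7.3]
width: 0.0129
```

```bash
python3 lt.py
```

```text
tcp bay [169.   -2.   34.3] F [-5.6 -6.5 -5.6] M [-0.97  0.9   0.04] 0.012903252330492502 22.35
jaw angle 87.29 tilt [-0.003 -1.    -0.   ] [-0.01 -0.05  1.8  -0.07  1.01 -1.33]
```

Emit:
{"method": "move_arm", "body": {"motion": [[[0,0,0],[-0.015,0.0026,0.038]],[[0,0,0],[0,0,0]]]}}

```text
clock: 22.55
tcp_pos: [0.6744, 0.0034, 0.1451]
orientation: [-1.569, -0.381, -0.178]
ft_force: [-4.6, -6.6, -6.8]
width: 0.0127
```

```bash
python3 lt.py
```

```text
tcp bay [169.   -2.1  34.3] F [-5.7 -7.3 -5. ] M [-1.12  0.99  0.02] 0.012730002227536678 22.55
jaw angle 89.64 tilt [-0.003 -1.    -0.   ] [-0.01 -0.05  1.8  -0.07  1.01 -1.37]
```

Emit:
{"method": "move_arm", "body": {"motion": [[[0,0,0],[-0.015,0.0026,0.038]],[[0,0,0],[0,0,0]]]}}

```text
clock: 22.75
tcp_pos: [0.6743, 0.0034, 0.1452]
orientation: [-1.584, -0.38, -0.135]
ft_force: [-5.0, -7.7, -6.3]
width: 0.0131
```

```bash
python3 lt.py
```

```text
tcp bay [169.   -2.2  34.4] F [-5.7 -8.4 -4.5] M [-1.29  1.02 -0.78] 0.013124930206602851 22.75
jaw angle 91.93 tilt [-0.003 -1.     0.   ] [-0.01 -0.05  1.8  -0.07  1.01 -1.41]
```

Emit:
{"method": "move_arm", "body": {"motion": [[[0,0,0],[-0.011,0.0019,0.028]],[[0,0,0],[0,0,0]],[[0,0,0],[0,0,0]]]}}

```text
clock: 23.05
tcp_pos: [0.6743, 0.0033, 0.1452]
orientation: [-1.595, -0.38, -0.105]
ft_force: [-5.1, -7.7, -6.4]
width: 0.0126
```

```bash
python3 lt.py;python3 look.py f1
```

```text
tcp bay [169.   -2.2  34.4] F [-5.8 -8.4 -4.5] M [-1.26  1.1  -1.37] 0.012632377068492793 23.05
jaw angle 93.54 tilt [-0.003 -1.     0.   ] [-0.01 -0.05  1.8  -0.07  1.01 -1.44]
23.05 [0.6743 0.0033 0.1452] [-1.5954 -0.3798 -0.1045] [-5.08 -7.65 -6.4 ] [-0.462  1.191 -1.746] 0.012632377068492793
```

View pics/f1.png

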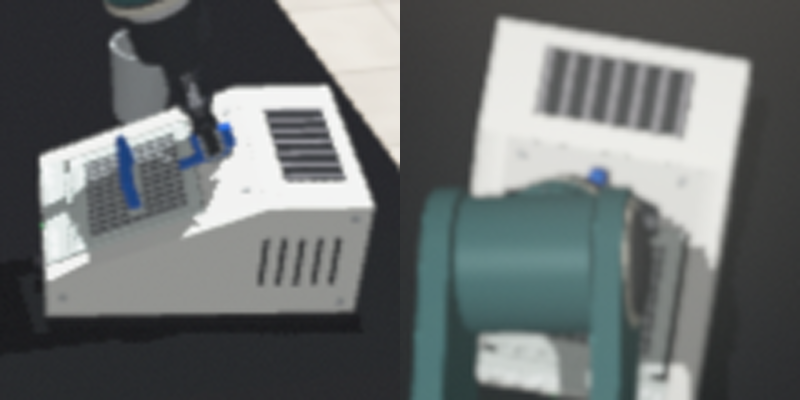

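Emit:
{"method": "move_arm", "body": {"motion": [[[0,0,0],[0,0,0]],[[0,0,0],[0,0,0]],[[0,0,0],[0,0,0]],[[0,0,0],[0,0,0]],[[0,0,0],[0,0,0]]], "fingers": 0.05}}

```text
clock: 23.65
tcp_pos: [0.6755, 0.0043, 0.1466]
orientation: [-1.595, -0.383, -0.103]
ft_force: [-0.4, 0.2, -0.7]
width: 0.0502
```

Emit:
{"method": "move_arm", "body": {"motion": [[[-0.0055,0.001,0.0139],[0,0,0]],[[-0.0074,0.0013,0.0185],[0,0,0]],[[-0.01,0.0017,0.025],[0,0,0]],[[-0.01,0.0017,0.025],[0,0,0]],[[-0.01,0.0017,0.025],[0,0,0]]]}}

```text
clock: 24.15
tcp_pos: [0.6317, 0.0118, 0.256]
orientation: [-1.595, -0.384, -0.103]
ft_force: [0.3, 0.6, 0.2]
width: 0.0498
```

Emit:
{"method": "move_arm", "body": {"motion": [[[-0.03,0,0.02],[0,0,0]],[[-0.04,0,0.01],[0,0,0]],[[-0.04,0,0],[0,0,0]],[[-0.04,0,0],[0,0,0]],[[0,0,0],[0,0,0]]]}}

```text
clock: 24.65
tcp_pos: [0.4793, 0.0117, 0.2865]
orientation: [-1.594, -0.387, -0.103]
ft_force: [0.5, 0.0, 0.6]
width: 0.0498
```

```bash
python3 look.py g1
```

```text
24.65 [0.4793 0.0117 0.2865] [-1.5941 -0.3873 -0.1027] [0.49 0.03 0.59] [ 0.062  0.171 -0.006] 0.049751196286852
```

View pics/g1.png

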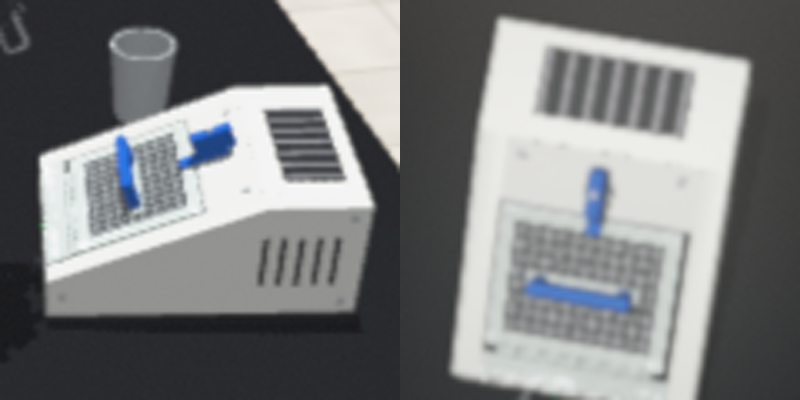

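```bash
python3 - <<'E'
from plan import *
RB,oB=bayframe(*BAY); f=load("/tmp/T.npz"); S=load("/tmp/S.npz"); T0=load("/tmp/top0.npz")
k,l,st,ce=cv2.connectedComponentsWithStats(blue(f))
for i in range(1,k):
    v,u=np.nonzero(l==i)
    for zb in (.044,):
        P=np.array([raybay(f,a,b,RB,oB,zb) for a,b in zip(u,v)])*1e3
        if st[i,4]>20 and abs(P.mean(0)[1])<60 and 0<P.mean(0)[0]<200:
            U,s,V=np.linalg.svd(P-P.mean(0)); print(st[i],P.mean(0).round(1),"x",P[:,0].min().round(),P[:,0].max().round(),"y",P[:,1].min().round(),P[:,1].max().round(),"axis deg from bay x",np.degrees(np.arctan2(V[0][1],V[0][0])).round(1)%180)
# flatness of plate frame top via depth
for n,g in (("T",f),("S",S)):
    C=(cloud(g)-oB)@RB*1e3
    for x0,x1 in ((22,35),(136,142)):
        for y0,y1 in ((-72,-30),(30,72)):
            m=(C[...,0]>x0)&(C[...,0]<x1)&(C[...,1]>y0)&(C[...,1]<y1)&(abs(C[...,2]-12)<25)
            print(n,(x0,x1,y0,y1),np.median(C[...,2][m]).round(1),m.sum())
    m=(C[...,0]>40)&(C[...,0]<140)&(abs(C[...,1])>89)&(abs(C[...,1])<104)&(abs(C[...,2]-12)<25); print(" cheeks",np.median(C[...,2][m]).round(1))
d=np.abs(f["pixels"].astype(int)-T0["pixels"]).max(2)
for n,b in (("bottle",(145,200,195,240)),("beaker",(175,118,210,152)),("brush",(385,108,412,175))): print(n,(d[b[1]:b[3],b[0]:b[2]]>40).sum())
E
```

```text
[277 135   3  10  27] [152.9  -4.6  44. ] x 139.0 167.0 y -9.0 -0.0 axis deg from bay x 6.0
[260 157  28   9 100] [82.6  0.  44. ] x 76.0 90.0 y -43.0 43.0 axis deg from bay x 89.9
T (22, 35, -72, -30) 11.2 52
T (22, 35, 30, 72) 10.9 57
T (136, 142, -72, -30) 12.2 24
T (136, 142, 30, 72) 12.7 26
 cheeks 12.2
S (22, 35, -72, -30) 12.2 27
S (22, 35, 30, 72) 12.9 28
S (136, 142, -72, -30) 13.6 15
S (136, 142, 30, 72) 12.2 13
 cheeks 13.0
bottle 0
beaker 0
brush 0
```

```bash
python3 - <<'E'
from plan import *
RB,oB=bayframe(*BAY)
ims=[]
for f,z in ((load("/tmp/T.npz"),.019),(load("/tmp/T.npz"),.044),(load("/tmp/S.npz"),.019)):
    im=rect(f,RB,oB,z,110,210,-40,40,3.2); cv2.line(im,(128,0),(128,10),(255,0,0),1); cv2.line(im,(0,int((210-172)*3.2)),(10,int((210-172)*3.2)),(255,0,0),1);cv2.line(im,(0,int((210-132)*3.2)),(10,int((210-132)*3.2)),(255,0,0),1); ims.append(im)
cv2.imwrite("pics/latch.png",np.hstack(ims)[:,:,::-1])
E
```

```text
(no output)
```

View pics/latch.png

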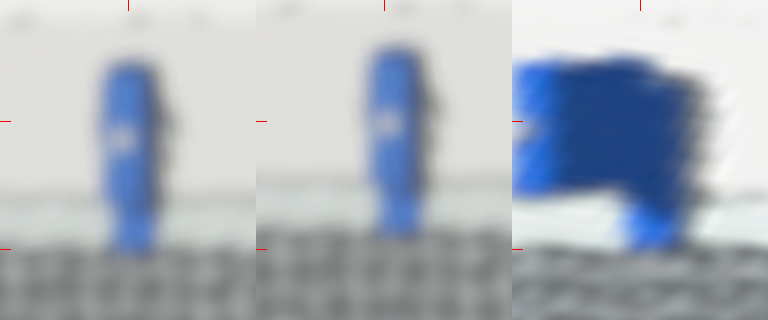

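The latch tongue points straight down the slope and covers the plate's upper edge, with its tip at bay x ≈ 132. Handing in.

```bash
python3 -c "
from plant import *
print(job_done()); print(state()['clock'])"
```

```text
the job is handed in; nothing more can be done
None
the job is handed in; nothing more can be done
```

The plate is refitted and locked in the bay, and I handed the job in at about 25 s on the robot's clock. No verdict is reported.

**What I did:** I picked the metal plate by its handle and tilted it 17° off the seat. I slid its tongue under the lip until I felt the stop wall, then backed off about 1 mm. I lowered it gently in the grip to flat and let go. Then I turned the turn-button to its stop, where a reaction torque of about 1.4 N m built up just past 90°. After that I released it and moved the arm clear.

**Last checks that agreed:**
- **Plate:** depth readings put the frame corners about level with the cheeks, within 2 mm. The handle is centred at bay x = 82.6, y = 0, square to the bay.
- **Turn-button:** its wing lies straight along the slope and its tongue covers the plate's upper edge.
- **Bystanders:** the picture areas around the bottle, beaker and brush were unchanged.

**What went wrong or disagreed:**
- **First descent:** the plate touched something at the side of the bay, with about 5 N. The side-force sign did not match the left cheek that the picture pointed to. I lifted it, shifted about 2 mm in −y, and the second descent was free until it touched the seat.
- **Turn-button forces:** closing the grip on the button gave a short force of about 32 N at the wrist, and the turn peaked at about 22 N. I eased both by small shifts of the arm.
- **Turn-button angle:** a small blue-pixel fit in the top view read 6° off. I put that down to the wing and tongue being at different heights. The flattened views and the stop torque both show it closed.

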